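# Clamp a filter funnel on a vacuum manifold and open the vacuum

### The arm

A 6-joint arm with a two-finger parallel gripper is mounted at the origin on the work surface. World frame = base frame: x ahead of the robot, y to its left, z up, the work surface at z = 0. Lengths are in m, angles in degrees, forces in N, time in s.
With the tool pointing down it reaches from about 0.3 to 0.75 m from the base axis. Payload 8.5 kg.
Tool frame: the origin (TCP) lies midway between the tips of the shut fingers; the grasp point (between the pads) lies 19 mm behind it; y points along the fingers, z is the direction in which the jaws open and shut, and the axes are right-handed (so a half turn about y gives the same grasp; the last joint's range is limited). The gripper opens to 85 mm and grips with 20 to 120 N. Pads are 22 mm wide; open, the fingers measure 114 mm over their backs; the gripper's body (76 mm by 85 mm) begins 54 mm behind the grasp point. The pads swing forward as they close: fully open they stand 13 mm farther back than shut.
Start: joints at [-80.403, 21.807, 74.336, -0, 83.858, -12.336], TCP at [0.205, -0.51, 0.231] pointing down, gripper open.
Joint ranges: [-178.18, 178.18], [-50.72, 133.34], [12.68, 142.11], [-81.47, 261.47], [9.98, 163.14], [-165.26, 165.26]. Speed limits (degrees/s): [136.94, 136.94, 180, 180, 180, 180].

### API

Orientations are given as a 3x3 rotation matrix whose columns are the frame's x, y, z axes.
In Python, from rig import status, imaging, job gives the robot as it stands. The module is installed in compiled form; this text tells all that it offers.
- The arm moves only by the tool jog_arm, never from a script. Its argument "rows" is a list of rows, each an object of numbers: "hand": the opening, from 0 (shut) to 1 (fully open); "dx", "dy", "dz": the shift along the tool's x, y, z in cm; "ax", "ay", "az": the turn, a rotation vector about the tool's x, y, z in degrees. In form: [{"hand": .., "dx": .., "dy": .., "dz": .., "ax": .., "ay": .., "az": ..}, ...]. A call has exactly 5 rows; each row shifts and turns the commanded pose from where the row before left it, along the tool's axes as they then stand; what a row does not reach is not made up. A row lasts 1/12 s, in which the tool goes at most 41.7 mm and 7.16 degrees, less where a joint would pass 70% of its speed; a pose out of reach is approached as far as the arm can. A call is refused whole if a number of a shift passes 4.17 or a number of a turn 7.16, either way. A call with a gripper value outside its range is refused whole. The fingers move at their own pace and stop on an object; "newtons" is the grip in N (left out, the last holds). Time passes only in rows, so rows that do not move let the fingers close, or fill a call up. It gives the time, the measured TCP pose, the force and the opening at its end, in the units of the state.
- status.observe(): the state, without advancing time (a new reading comes with each control period).
- imaging.get_image(name): name is "scene" or "top" or "wrist"; returns the picture (384x512x3 uint8, red, green, blue); there is no depth.
- imaging.camera_model(name): a dict with "K" (3x3 intrinsics, pixels), "position" and "rotation" of the camera in the world; the wrist camera has in their place "tool_from_camera" (4x4, takes a point from camera to tool coordinates, whose origin is the TCP and whose axes are the tool frame's). Camera axes: x right, y down, z forward; pixel columns grow to the right and rows downward; lengths in m; the calibration is good to about 2 mm. A picture is of the moment at which its call begins: read the wrist's pose just before it. camera_model takes no time and is no camera call.
- job.close_job(): hands the job in, once; it reports no verdict.
The state is a dict: "time_s": time; "q": joint angles; "qvel": joint speeds; "joint_efforts": joint torques, N m; "position": TCP position; "tool_rot": TCP orientation; "ft_force": force on the tool from outside, world axes, zero at the start; "wrist_torque": the same for the moment, N m; "grip_width": finger opening in m.
Only numpy, scipy, OpenCV 4.12 (cv2) and the standard library are available. Lean on these libraries where they do the work, as an engineer would, in place of code of your own. Each camera call takes 0.05 s, during which the arm holds its last target.

### The job

One of the two places of the vacuum filtration manifold has a glass funnel standing loose on its filter base. Take the spring ring clamp that leans in the small open tub, spread its jaws by squeezing its two grips together, bring it level round the joint so that its groove takes both flanges, and let it contract onto them. Only then open the vacuum by swinging the lever of the valve on the manifold's outlet pipe fully in line with that pipe; do not knock the glass, and leave the funnel where it stands and the other things undisturbed.

Things in the scene. Friction and masses are not known exactly. Their poses are not given: they have to be found in the camera images.
- clamp_center (a point): Centre of the loose spring clamp's ring, half-way up it. x points from the grips to the ring's open mouth, z along the ring's axis (up when fitted). Inside is a groove 58 mm in diameter, 13 mm high at its bottom, flaring to 26 mm high at 48 mm diameter; outside 64 mm. Each jaw covers 36 to 164 degrees off +x. Mouth at the groove's bottom: 34 mm closed, 71 mm fully spread.
- clamp: The spring clamp: aluminium, 120 mm long, 29 mm high, 0.06 to 0.10 kg, like a clothes peg with two half-ring jaws on a pin and coil spring, 42 mm behind clamp_center. Origin 14.5 mm below clamp_center, same axes. It starts leaning nose down at about 40 degrees in the tub: mouth end on the tub's floor, pin on its rim, grips sticking up and out over the rim, to the robot's left.
- clamp_grips (a point): Midway between the clamp's two grips, half-way up, 76 mm behind clamp_center; same axes. Grips: upright plates with a dark eye, 34 mm long, 24 high, 3 thick, side by side in y. At rest 43 mm over their outsides here, 52 at the rear ends. Squeezed in y they stop parallel at 24 mm, jaws fully spread: 12 N to start, 20 N at the stop, so a 25 N grip or more holds the clamp spread.
- jaw (a joint): Spread of the clamp's jaws (both move alike): 0 at rest, closed; 0.30 rad with the grips squeezed to the stop. Home on both flanges it reads about 0.02; caught on a flange's edge or off one flange it stays above 0.1.
- flange_joint (a point): Centre of the parting plane of glass funnel (above) and filter base (below), z up: where clamp_center has to come, level. Both flanges are 60 mm in diameter and 6 mm thick. The necks above (39 mm diameter) and below (41 mm) are 10 and 17 mm high; above, the funnel widens from 39 mm diameter at 16 mm to 112 mm at 52 mm up, so it overhangs, and a hand at the grips should lean away.
- funnel: The glass funnel, 101 mm high, 115 mm over the rim, 0.19 to 0.40 kg, standing loose on a filter base at one of the two places; origin at flange_joint, z up.
- place_far (a point): The manifold's place farther from the robot: centre of the top of its filter base's flange, 165 mm above the bench, as at the other place. Axes of the manifold: y along its tube from the near to the far place, x across it along the outlet pipe, to the robot's right. The steel tube under the places is 60 mm in diameter, its top 80 mm above the bench.
- place_near (a point): The place nearer the robot, 130 mm from place_far; same height and axes.
- cover: Black rubber cover (60 mm in diameter, 28 mm high) that lies loose on the place without the funnel, and stays there. Origin under its middle.
- lever_pivot (a point): Vertical pivot of the valve's lever, 165 mm from the tube's middle along the manifold's +x, 86 mm above the bench, half-way up the lever; axes as the manifold. Valve and pipe below the lever are under 70 mm high away from the pivot.
- lever_grip (a point): Middle of the lever's black sleeve, 70 mm from lever_pivot. The sleeve is 68 mm long, 22 mm wide, 14 mm high (79 to 93 mm above the bench); its end is 100 mm from the pivot.
- valve (a joint): Angle of the valve lever: 0 closed, lever across the outlet pipe, pointing along the manifold's -y, to the robot; growing counter-clockwise from above to 1.571 at its stop: open, in line with the pipe, pointing along +x away from the places. It stays where it is left and takes about 2 N at the sleeve.
- tub: Small open green tub, loose, 0.25 kg, 78 mm (x) by 106 mm (y), 45 mm high, walls 3 mm; the clamp leans in it towards +x, its grips out over the wall at -x. Origin under its middle.
- wastepot: Yellow waste pot, 128 mm high, 98 mm over its rim, with pipettes standing up to 185 mm high; stays where it is. Origin under its middle.
- tuberack: Orange tube rack, 75 by 180 mm, 131 mm high with its capped tubes; stays where it is. Origin under its middle.
- reagent: Jar 72 mm in diameter, 150 mm high, blue lid; stays where it is. Origin under its middle.
Not all that is in view belongs to the job. Of the things shaped like the clamp, the aluminium one is meant.

How it is judged:
By the outcome, as a careful person would: the job done as asked, in the order asked, and still so for the second after the job is handed in, with the robot touching nothing.
It also fails if it takes over 66 s, if anything falls off the work surface, if the arm or the gripper's body presses on something with over 40 N, if the wrist force passes 120 N, or if a joint passes its speed limit or range.

## Working session

There is one attempt and no reset: what is moved stays moved. The work goes in short steps, Python scripts to look and compute and a tool call to move; the robot and the scene stay as the last step left them, time stands still between calls to the robot, and variables do not carry over. Pictures are saved under pics/ and viewed, and the job is handed in when it is done.

Besides the shell and the picture viewer there is one more tool, called after "Request:" by a JSON object that holds its "method" and its "body". jog_arm: Moves the arm, as the interface text tells. Its arguments: {"type":"object","properties":{"rows":{"type":"array"},"newtons":{"type":"number"}},"required":["rows"]}

```bash
mkdir -p pics
python3 - <<'E'
from rig import status, imaging
import cv2,numpy as np
s=status.observe()
for k in s: print(k,np.round(s[k],3).tolist())
for n in ["scene","top","wrist"]:
    m=imaging.camera_model(n); print(n,{k:np.round(v,4).tolist() for k,v in m.items()})
    im=imaging.get_image(n); cv2.imwrite(f"pics/{n}0.png",im[:,:,::-1])
E
```

```text
time_s 0.0
q [-80.404, 21.84, 74.385, 0.0, 83.858, -12.336]
qvel [0.016, -0.042, 0.049, -0.034, -0.087, 0.029]
joint_efforts [-0.002, -44.847, -23.128, -0.0, 0.005, 0.0]
position [0.205, -0.51, 0.231]
tool_rot [[-0.928, -0.0, 0.374], [-0.374, 0.001, -0.928], [-0.0, -1.0, -0.001]]
ft_force [0.454, -0.341, -0.288]
wrist_torque [0.053, -0.048, -0.014]
grip_width 0.085
scene {'K': [[443.0229, 0.0, 254.1056], [0.0, 443.0229, 193.0054], [0.0, 0.0, 1.0]], 'position': [1.1273, 0.7576, 1.0376], 'rotation': [[-0.8014, 0.4041, -0.441], [0.5981, 0.549, -0.5839], [0.0062, -0.7317, -0.6816]]}
top {'K': [[454.9827, 0.0, 249.0486], [0.0, 454.9827, 189.5796], [0.0, 0.0, 1.0]], 'position': [0.3536, -0.0003, 1.5963], 'rotation': [[0.0096, -0.9909, 0.1344], [-0.9999, -0.0108, -0.0077], [0.0091, -0.1343, -0.9909]]}
wrist {'K': [[331.7323, 0.0, 253.046], [0.0, 331.7323, 192.3097], [0.0, 0.0, 1.0]], 'tool_from_camera': [[-0.0005, 0.9501, 0.3118, -0.0794], [-0.0006, -0.3118, 0.9501, -0.1434], [1.0, 0.0003, 0.0008, -0.0004], [0.0, 0.0, 0.0, 1.0]]}
```

View pics/scene0.png

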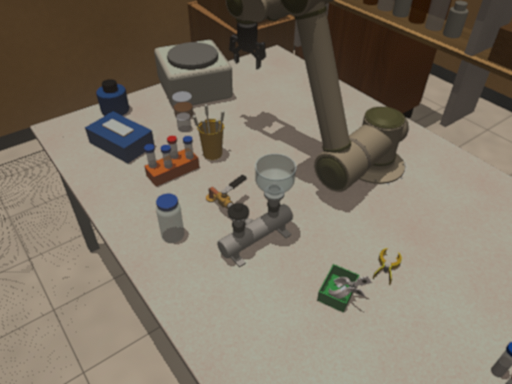

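View pics/top0.png

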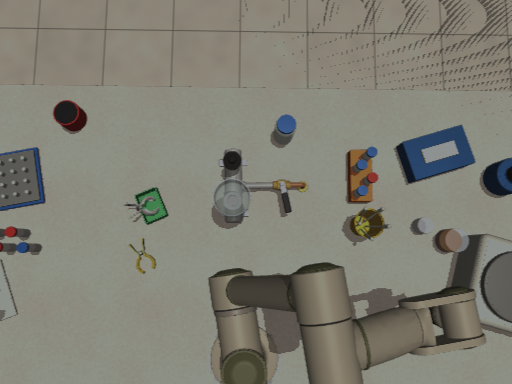

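View pics/wrist0.png

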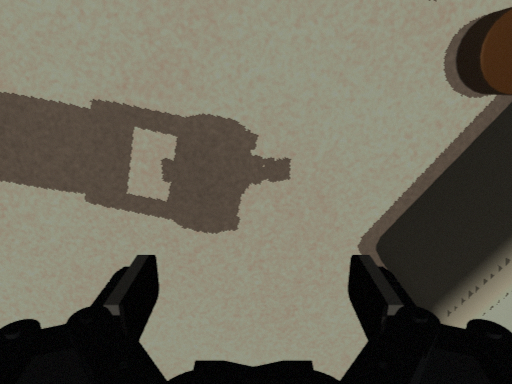

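Run:
```python
import cv2,numpy as np
t=cv2.imread('pics/top0.png'); s=cv2.imread('pics/scene0.png')
a=cv2.resize(t[175:285,110:200],None,fx=5,fy=5,interpolation=cv2.INTER_CUBIC)
b=cv2.resize(s[235:325,305:415],None,fx=5,fy=5,interpolation=cv2.INTER_CUBIC)
c=cv2.resize(t[140:235,205:320],None,fx=6,fy=6,interpolation=cv2.INTER_CUBIC)
cv2.imwrite('pics/a1.png',a);cv2.imwrite('pics/b1.png',b);cv2.imwrite('pics/c1.png',c)
d=cv2.resize(s[150:270,195:310],None,fx=5,fy=5,interpolation=cv2.INTER_CUBIC);cv2.imwrite('pics/d1.png',d)
```

```text
(no output)
```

View pics/a1.png

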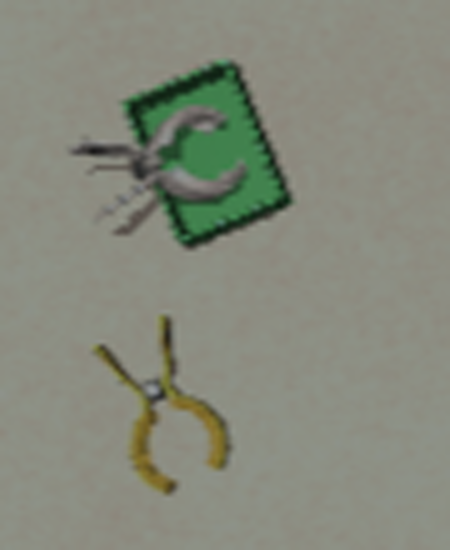

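View pics/b1.png

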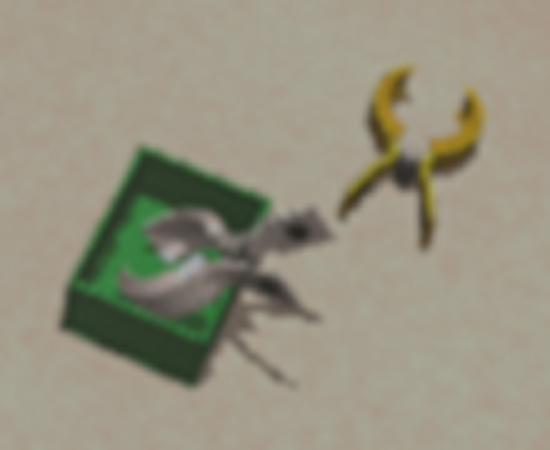

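View pics/c1.png

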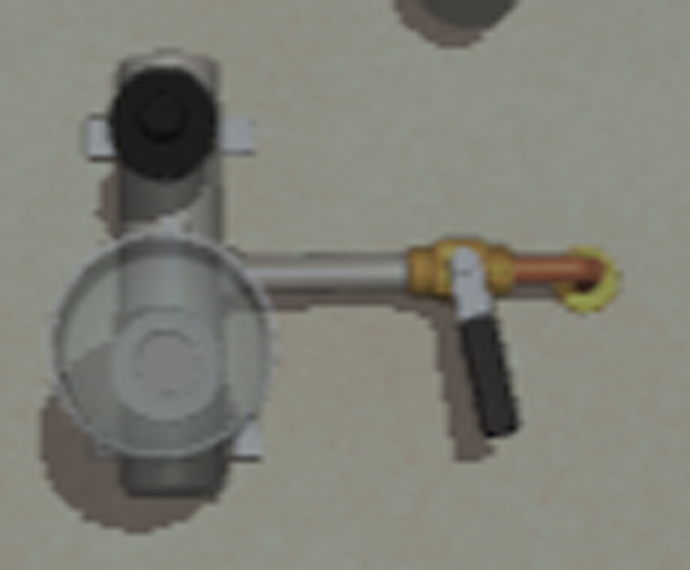

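View pics/d1.png

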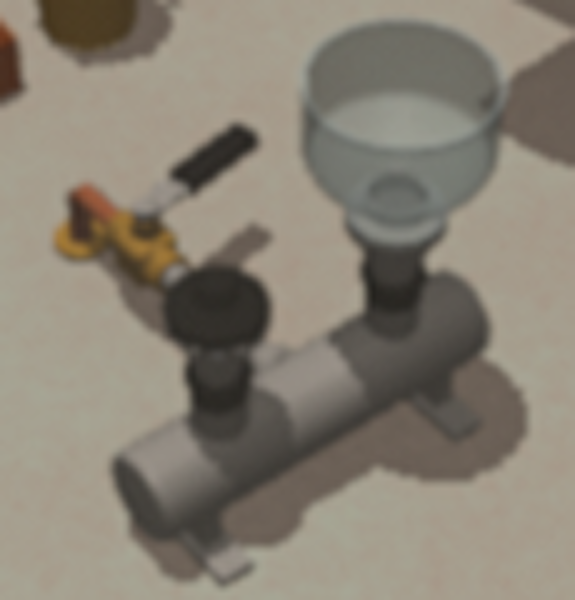

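```bash
cat > h.py <<'E'
import numpy as np,cv2
from rig import status, imaging
def cam(n,pose=None):
    m=imaging.camera_model(n);K=np.array(m['K'])
    if n=='wrist':
        p,R=pose; T=np.array(m['tool_from_camera']); return K,R@T[:3,3]+p,R@T[:3,:3]
    return K,np.array(m['position']),np.array(m['rotation'])
def ray(c,px):
    K,p,R=c; d=R@np.linalg.inv(K)@np.array([px[0],px[1],1.]); return p,d/np.linalg.norm(d)
def plane(c,px,z):
    p,d=ray(c,px); return p+d*(z-p[2])/d[2]
def proj(c,X):
    K,p,R=c; v=K@(R.T@(np.array(X)-p)); return v[:2]/v[2]
def tri(c1,u1,c2,u2):
    p1,d1=ray(c1,u1);p2,d2=ray(c2,u2)
    t=np.linalg.lstsq(np.c_[d1,-d2],p2-p1,rcond=None)[0]
    a=p1+d1*t[0];b=p2+d2*t[1]; return (a+b)/2,np.linalg.norm(a-b)
def pose():
    s=status.observe(); return np.array(s['position']),np.array(s['tool_rot'])
E
python3 - <<'E'
from h import *
T=cam('top');S=cam('scene');r=lambda v:np.round(v,4)
P=[plane(T,(110+u/5,175+v/5),.045) for u,v in [(125,103),(235,63),(291,200),(188,246)]]
print('tub',r(P),r(np.mean(P,0)))
cr=lambda u,v:(205+u/6,140+v/6)
print('cover top',plane(T,cr(163,122),.192))
print('rim',plane(T,cr(163,344),.266), 'flange',plane(T,cr(165,365),.171))
pv=plane(T,cr(464,265),.09); le=plane(T,cr(502,432),.09); print('pivot',pv,'leverend',le)
# tube ends and outlet
sc=lambda u,v:(195+u/5,150+v/5)
print('cover tri',tri(T,cr(163,122),S,sc(218,293)))
print('rim tri',tri(T,cr(163,344),S,sc(402,85)))
print('tub yaw', [np.degrees(np.arctan2(*(P[b]-P[a])[1::-1])) for a,b in [(0,1),(3,2),(1,2),(0,3)]])
sb=lambda u,v:(305+u/5,235+v/5); ta=lambda u,v:(110+u/5,175+v/5)
print('pin',tri(T,ta(147,160),S,sb(245,250)))
E
```

```text
tub [[0.5389 0.3783 0.045 ]
 [0.5674 0.3041 0.045 ]
 [0.4735 0.2625 0.045 ]
 [0.4415 0.3313 0.045 ]] [0.5054 0.319  0.045 ]
cover top [0.63619086 0.04272757 0.192     ]
rim [0.51045886 0.03884019 0.266     ] flange [0.51057476 0.04042134 0.171     ]
pivot [ 0.57740332 -0.12327363  0.09      ] leverend [ 0.48418134 -0.14430664  0.09      ]
cover tri (array([0.64018559, 0.04304476, 0.17358247]), np.float64(0.0007524382367573166))
rim tri (array([0.51159697, 0.03909407, 0.25656178]), np.float64(6.873380067540034e-05))
tub yaw [np.float64(-69.0006577305965), np.float64(-65.05034179420807), np.float64(-156.1097582864392), np.float64(-154.2640793676186)]
pin (array([0.49661286, 0.36104705, 0.05808826]), np.float64(0.0064066496889101255))
```

```bash
cat >> h.py <<'E'
from scipy.spatial.transform import Rotation as Ro
def rotlean(yaw,lean):
    # tool for clamp with x-heading yaw(deg): lean=90 -> tool straight down; lean=50 -> 50 deg below horizontal
    c,s=np.cos(np.radians(yaw)),np.sin(np.radians(yaw)); h=np.array([c,s,0.]);up=np.array([0,0,1.])
    l=np.radians(lean); y=np.cos(l)*h-np.sin(l)*up; x=np.sin(l)*h+np.cos(l)*up; z=np.cross(x,y)
    return np.c_[x,y,z]
def plan(p1,R1,n=None,p0=None,R0=None,hand=None,vmax=4.1,wmax=7.1):
    if p0 is None: p0,R0=pose()
    p1=np.array(p1,float)
    rv=(Ro.from_matrix(R0).inv()*Ro.from_matrix(R1)).as_rotvec(degrees=True)
    m=int(np.ceil(max(np.linalg.norm(p1-p0)*100/vmax,np.linalg.norm(rv)/wmax,1)))
    n=n or -(-m//5)*5
    print('rows',n,'min',m)
    R=R0; st=(p1-p0)/n*100
    for i in range(n):
        d=R.T@st; a=rv/n
        print('{'+', '.join(f'"{k}":{v:.2f}' for k,v in zip(['dx','dy','dz','ax','ay','az'],[*d,*a]))+'}')
        R=R@Ro.from_rotvec(a,degrees=True).as_matrix()
E
python3 - <<'E'
from h import *
p,R=pose()
R1=rotlean(-75,90)
plan([.40,-.05,.40],Ro.from_matrix(R)and R1,15)
plan([.49,.40,.27],R1,10,np.array([.4,-.05,.40]),R1)
E
```

```text
rows 15 min 13
{"dx":-2.35, "dy":-1.12, "dz":-2.36, "ax":0.00, "ay":-5.54, "az":-0.00}
{"dx":-2.57, "dy":-1.12, "dz":-2.12, "ax":0.00, "ay":-5.54, "az":-0.00}
{"dx":-2.76, "dy":-1.13, "dz":-1.87, "ax":0.00, "ay":-5.54, "az":-0.00}
{"dx":-2.93, "dy":-1.13, "dz":-1.59, "ax":0.00, "ay":-5.54, "az":-0.00}
{"dx":-3.07, "dy":-1.13, "dz":-1.30, "ax":0.00, "ay":-5.54, "az":-0.00}
{"dx":-3.18, "dy":-1.13, "dz":-1.00, "ax":0.00, "ay":-5.54, "az":-0.00}
{"dx":-3.26, "dy":-1.13, "dz":-0.69, "ax":0.00, "ay":-5.54, "az":-0.00}
{"dx":-3.31, "dy":-1.13, "dz":-0.37, "ax":0.00, "ay":-5.54, "az":-0.00}
{"dx":-3.33, "dy":-1.13, "dz":-0.05, "ax":0.00, "ay":-5.54, "az":-0.00}
{"dx":-3.32, "dy":-1.13, "dz":0.27, "ax":0.00, "ay":-5.54, "az":-0.00}
{"dx":-3.28, "dy":-1.13, "dz":0.59, "ax":0.00, "ay":-5.54, "az":-0.00}
{"dx":-3.20, "dy":-1.13, "dz":0.91, "ax":0.00, "ay":-5.54, "az":-0.00}
{"dx":-3.10, "dy":-1.13, "dz":1.21, "ax":0.00, "ay":-5.54, "az":-0.00}
{"dx":-2.97, "dy":-1.13, "dz":1.50, "ax":0.00, "ay":-5.54, "az":-0.00}
{"dx":-2.81, "dy":-1.13, "dz":1.78, "ax":0.00, "ay":-5.54, "az":-0.00}
rows 10 min 12
{"dx":-4.11, "dy":1.30, "dz":2.03, "ax":0.00, "ay":0.00, "az":0.00}
{"dx":-4.11, "dy":1.30, "dz":2.03, "ax":0.00, "ay":0.00, "az":0.00}
{"dx":-4.11, "dy":1.30, "dz":2.03, "ax":0.00, "ay":0.00, "az":0.00}
{"dx":-4.11, "dy":1.30, "dz":2.03, "ax":0.00, "ay":0.00, "az":0.00}
{"dx":-4.11, "dy":1.30, "dz":2.03, "ax":0.00, "ay":0.00, "az":0.00}
{"dx":-4.11, "dy":1.30, "dz":2.03, "ax":0.00, "ay":0.00, "az":0.00}
{"dx":-4.11, "dy":1.30, "dz":2.03, "ax":0.00, "ay":0.00, "az":0.00}
{"dx":-4.11, "dy":1.30, "dz":2.03, "ax":0.00, "ay":0.00, "az":0.00}
{"dx":-4.11, "dy":1.30, "dz":2.03, "ax":0.00, "ay":0.00, "az":0.00}
{"dx":-4.11, "dy":1.30, "dz":2.03, "ax":0.00, "ay":0.00, "az":0.00}
```

Request:
{"method": "jog_arm", "body": {"rows": [{"hand": 1,"dx": -2.3,"dy": -1.6,"dz": -2.4,"ay": -5.5},{"hand": 1,"dx": -2.6,"dy": -1.6,"dz": -2.1,"ay": -5.5},{"hand": 1,"dx": -2.8,"dy": -1.6,"dz": -1.9,"ay": -5.5},{"hand": 1,"dx": -2.9,"dy": -1.6,"dz": -1.6,"ay": -5.5},{"hand": 1,"dx": -3.1,"dy": -1.6,"dz": -1.3,"ay": -5.5}]}}

```text
invalid input at $.rows[0]: expected keys hand, dx, dy, dz, ax, ay, az
```

Request:
{"method": "jog_arm", "body": {"rows": [{"hand": 1,"dx": -3.2,"dy": -1.6,"dz": -1.0,"ay": -5.5},{"hand": 1,"dx": -3.3,"dy": -1.6,"dz": -0.7,"ay": -5.5},{"hand": 1,"dx": -3.3,"dy": -1.6,"dz": -0.4,"ay": -5.5},{"hand": 1,"dx": -3.3,"dy": -1.6,"dz": 0,"ay": -5.5},{"hand": 1,"dx": -3.3,"dy": -1.6,"dz": 0.3,"ay": -5.5}]}}

```text
invalid input at $.rows[0]: expected keys hand, dx, dy, dz, ax, ay, az
```

Request:
{"method": "jog_arm", "body": {"rows": [{"hand": 1,"dx": -3.3,"dy": 0,"dz": 0.6,"ay": -5.5},{"hand": 1,"dx": -3.2,"dy": 0,"dz": 0.9,"ay": -5.5},{"hand": 1,"dx": -3.1,"dy": 0,"dz": 1.2,"ay": -5.5},{"hand": 1,"dx": -3.0,"dy": 0,"dz": 1.5,"ay": -5.5},{"hand": 1,"dx": -2.8,"dy": 0,"dz": 1.8,"ay": -5.5}]}}

```text
invalid input at $.rows[0]: expected keys hand, dx, dy, dz, ax, ay, az
```

Request:
{"method": "jog_arm", "body": {"rows": [{"hand": 1,"dx": -3.5,"dy": 0,"dz": 1.7},{"hand": 1,"dx": -3.5,"dy": 0,"dz": 1.7},{"hand": 1,"dx": -3.5,"dy": 0,"dz": 1.7},{"hand": 1,"dx": -3.5,"dy": 0.5,"dz": 1.7},{"hand": 1,"dx": -3.5,"dy": 0.5,"dz": 1.7}]}}

```text
invalid input at $.rows[0]: expected keys hand, dx, dy, dz, ax, ay, az
```

Request:
{"method": "jog_arm", "body": {"rows": [{"hand": 1,"dx": -3.5,"dy": 1.5,"dz": 1.7},{"hand": 1,"dx": -3.5,"dy": 2,"dz": 1.7},{"hand": 1,"dx": -3.5,"dy": 2,"dz": 1.7},{"hand": 1,"dx": -3.5,"dy": 2,"dz": 1.7},{"hand": 1,"dx": -3.5,"dy": 2,"dz": 1.7}]}}

```text
invalid input at $.rows[0]: expected keys hand, dx, dy, dz, ax, ay, az
```

All keys are needed in each row; I'll send them again in full.

Request:
{"method": "jog_arm", "body": {"rows": [{"hand": 1,"dx": -2.3,"dy": -1.6,"dz": -2.4,"ax": 0,"ay": -5.5,"az": 0},{"hand": 1,"dx": -2.6,"dy": -1.6,"dz": -2.1,"ax": 0,"ay": -5.5,"az": 0},{"hand": 1,"dx": -2.8,"dy": -1.6,"dz": -1.9,"ax": 0,"ay": -5.5,"az": 0},{"hand": 1,"dx": -2.9,"dy": -1.6,"dz": -1.6,"ax": 0,"ay": -5.5,"az": 0},{"hand": 1,"dx": -3.1,"dy": -1.6,"dz": -1.3,"ax": 0,"ay": -5.5,"az": 0}]}}

```text
time_s: 0.57
position: [0.2707, -0.3544, 0.3118]
tool_rot: [[-0.647, -0.0, 0.762], [-0.762, 0.001, -0.647], [-0.0, -1.0, -0.0]]
ft_force: [0.1, -0.4, -0.0]
grip_width: 0.0855
```

Request:
{"method": "jog_arm", "body": {"rows": [{"hand": 1,"dx": -3.2,"dy": -1.6,"dz": -1.0,"ax": 0,"ay": -5.5,"az": 0},{"hand": 1,"dx": -3.3,"dy": -1.6,"dz": -0.7,"ax": 0,"ay": -5.5,"az": 0},{"hand": 1,"dx": -3.3,"dy": -1.6,"dz": -0.4,"ax": 0,"ay": -5.5,"az": 0},{"hand": 1,"dx": -3.3,"dy": -1.6,"dz": 0,"ax": 0,"ay": -5.5,"az": 0},{"hand": 1,"dx": -3.3,"dy": -1.6,"dz": 0.3,"ax": 0,"ay": -5.5,"az": 0}]}}

```text
time_s: 0.98
position: [0.3366, -0.2014, 0.3921]
tool_rot: [[-0.222, -0.0, 0.975], [-0.975, 0.0, -0.222], [-0.0, -1.0, -0.0]]
ft_force: [0.5, 0.6, -0.5]
grip_width: 0.0852
```

Request:
{"method": "jog_arm", "body": {"rows": [{"hand": 1,"dx": -3.3,"dy": 0,"dz": 0.6,"ax": 0,"ay": -5.5,"az": 0},{"hand": 1,"dx": -3.2,"dy": 0,"dz": 0.9,"ax": 0,"ay": -5.5,"az": 0},{"hand": 1,"dx": -3.1,"dy": 0,"dz": 1.2,"ax": 0,"ay": -5.5,"az": 0},{"hand": 1,"dx": -3.0,"dy": 0,"dz": 1.5,"ax": 0,"ay": -5.5,"az": 0},{"hand": 1,"dx": -2.8,"dy": 0,"dz": 1.8,"ax": 0,"ay": -5.5,"az": 0}]}}

```text
time_s: 1.4
position: [0.4028, -0.0482, 0.3913]
tool_rot: [[0.254, -0.0, 0.967], [-0.967, -0.0, 0.254], [-0.0, -1.0, -0.0]]
ft_force: [0.5, -0.1, 0.1]
grip_width: 0.0858
```

Request:
{"method": "jog_arm", "body": {"rows": [{"hand": 1,"dx": -3.5,"dy": 0,"dz": 1.7,"ax": 0,"ay": 0,"az": 0},{"hand": 1,"dx": -3.5,"dy": 0,"dz": 1.7,"ax": 0,"ay": 0,"az": 0},{"hand": 1,"dx": -3.5,"dy": 0,"dz": 1.7,"ax": 0,"ay": 0,"az": 0},{"hand": 1,"dx": -3.5,"dy": 0.5,"dz": 1.7,"ax": 0,"ay": 0,"az": 0},{"hand": 1,"dx": -3.5,"dy": 0.5,"dz": 1.7,"ax": 0,"ay": 0,"az": 0}]}}

```text
time_s: 1.82
position: [0.4412, 0.1428, 0.3812]
tool_rot: [[0.249, 0.0, 0.968], [-0.968, -0.0, 0.249], [0.0, -1.0, 0.0]]
ft_force: [0.7, -0.6, 0.4]
grip_width: 0.0852
```

Request:
{"method": "jog_arm", "body": {"rows": [{"hand": 1,"dx": -3.5,"dy": 1.5,"dz": 1.7,"ax": 0,"ay": 0,"az": 0},{"hand": 1,"dx": -3.5,"dy": 2,"dz": 1.7,"ax": 0,"ay": 0,"az": 0},{"hand": 1,"dx": -3.5,"dy": 2,"dz": 1.7,"ax": 0,"ay": 0,"az": 0},{"hand": 1,"dx": -3.5,"dy": 2,"dz": 1.7,"ax": 0,"ay": 0,"az": 0},{"hand": 1,"dx": -3.5,"dy": 2,"dz": 1.7,"ax": 0,"ay": 0,"az": 0}]}}

```text
time_s: 2.23
position: [0.4784, 0.326, 0.2889]
tool_rot: [[0.25, -0.0, 0.968], [-0.968, -0.0, 0.25], [0.0, -1.0, -0.0]]
ft_force: [-0.3, 0.1, 0.2]
grip_width: 0.0852
```

Run:
```python
from h import *
p,R=pose(); np.savez('w1.npz',p=p,R=R); print(p)
im=imaging.get_image('wrist'); cv2.imwrite('pics/w1.png',im[:,:,::-1])
```

```text
[0.47837376 0.32604032 0.28894817]
```

View pics/w1.png

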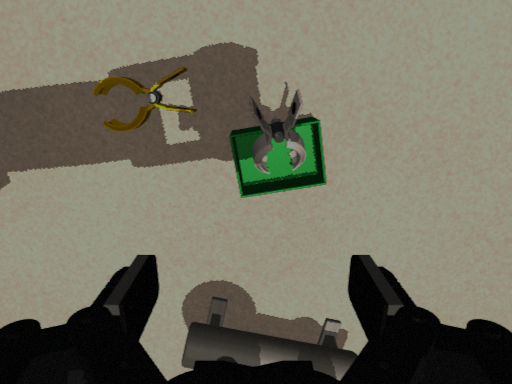

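Run:
```python
import cv2
a=cv2.imread('pics/w1.png')[75:205,220:335]
cv2.imwrite('pics/w1c.png',cv2.resize(a,None,fx=4.6,fy=4.6,interpolation=cv2.INTER_CUBIC))
```

```text
(no output)
```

View pics/w1c.png

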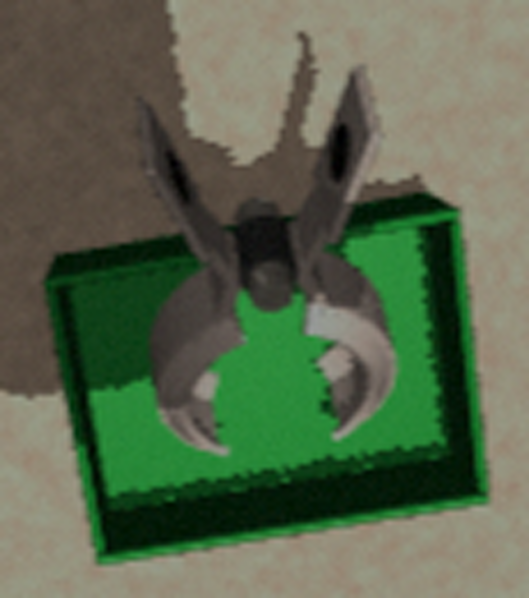

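Run:
```python
from h import *
d=np.load('w1.npz');W=cam('wrist',(d['p'],d['R']))
f=lambda u,v:(220+u/4.6,75+v/4.6)
T=cam('top');S=cam('scene')
eL=plane(W,f(175,168),.08);eR=plane(W,f(342,150),.08);tL=plane(W,f(225,452),.025);tR=plane(W,f(338,437),.025)
pin=plane(W,f(263,240),.066)
print('eyes',eL,eR,np.linalg.norm(eL-eR),'mid',(eL+eR)/2);print('tips',tL,tR,np.linalg.norm(tL-tR),(tL+tR)/2);print('pin',pin)
v=(tL+tR)/2-(eL+eR)/2;print(np.degrees(np.arctan2(v[1],v[0])),np.linalg.norm(v[:2]))
w=eR-eL;print('normal yaw from eyes',np.degrees(np.arctan2(w[1],w[0]))-90)
# rear ends tops of grips
a=plane(W,f(140,100),.1);b=plane(W,f(357,68),.1);print(a,b,np.linalg.norm(a-b))
# independent: eyes triangulated with scene view
sb=lambda u,v:(305+u/5,235+v/5)
for n,u,v in [('R',f(342,150),sb(270,288)),('L',f(175,168),sb(300,230))]: print(n,tri(W,u,S,v))
rim=[plane(W,f(*q),.045) for q in [(50,283),(458,212),(487,498),(100,560)]];print(np.round(rim,4))
```

```text
eyes [0.46953013 0.37804145 0.08      ] [0.50478218 0.39120888 0.08      ] 0.037630952179960944 mid [0.48715616 0.38462516 0.08      ]
tips [0.50411817 0.30368514 0.025     ] [0.53306221 0.31556582 0.025     ] 0.0312875032267728 [0.51859019 0.30962548 0.025     ]
pin [0.49445551 0.36614099 0.066     ]
-67.26036027801763 0.08132066586350714
normal yaw from eyes -69.51822064634648
[0.45824189 0.39108255 0.1       ] [0.50037943 0.40857745 0.1       ] 0.04562503886243637
R (array([0.50653589, 0.39086413, 0.06634339]), np.float64(0.00029786201781121596))
L (array([0.46992421, 0.3771707 , 0.07107682]), np.float64(0.00048789032471945585))
[[0.4473 0.3401 0.045 ]
 [0.5418 0.3828 0.045 ]
 [0.5723 0.3138 0.045 ]
 [0.4773 0.2713 0.045 ]]
```

Run:
```python
from h import *
plan([.4875,.3845,.15],rotlean(-68,90),5)
```

```text
rows 5 min 4
{"dx":-0.99, "dy":2.67, "dz":0.48, "ax":0.08, "ay":-1.47, "az":-0.02}
{"dx":-0.98, "dy":2.67, "dz":0.50, "ax":0.08, "ay":-1.47, "az":-0.02}
{"dx":-0.97, "dy":2.67, "dz":0.52, "ax":0.08, "ay":-1.47, "az":-0.02}
{"dx":-0.96, "dy":2.67, "dz":0.54, "ax":0.08, "ay":-1.47, "az":-0.02}
{"dx":-0.94, "dy":2.67, "dz":0.56, "ax":0.08, "ay":-1.47, "az":-0.02}
```

Request:
{"method": "jog_arm", "body": {"rows": [{"hand": 1,"dx": -1.0,"dy": 2.65,"dz": 0.5,"ax": 0,"ay": -1.5,"az": 0},{"hand": 1,"dx": -1.0,"dy": 2.65,"dz": 0.5,"ax": 0,"ay": -1.5,"az": 0},{"hand": 1,"dx": -1.0,"dy": 2.65,"dz": 0.5,"ax": 0,"ay": -1.5,"az": 0},{"hand": 1,"dx": -1.0,"dy": 2.65,"dz": 0.5,"ax": 0,"ay": -1.5,"az": 0},{"hand": 1,"dx": -0.9,"dy": 2.65,"dz": 0.6,"ax": 0,"ay": -1.5,"az": 0}]}}

```text
time_s: 2.7
position: [0.4884, 0.3791, 0.1561]
tool_rot: [[0.375, -0.001, 0.927], [-0.927, -0.0, 0.375], [-0.0, -1.0, -0.001]]
ft_force: [1.0, 0.3, -0.4]
grip_width: 0.0857
```

Run:
```python
from h import *
imaging.get_image('top')
p,R=pose(); np.savez('w2.npz',p=p,R=R); print(p)
im=imaging.get_image('wrist'); cv2.imwrite('pics/w2.png',im[:,:,::-1])
s=imaging.get_image('scene'); cv2.imwrite('pics/s2.png',cv2.resize(s[215:330,300:420,::-1],None,fx=5,fy=5,interpolation=cv2.INTER_CUBIC))
```

```text
[0.48680631 0.37945183 0.15043024]
```

View pics/w2.png

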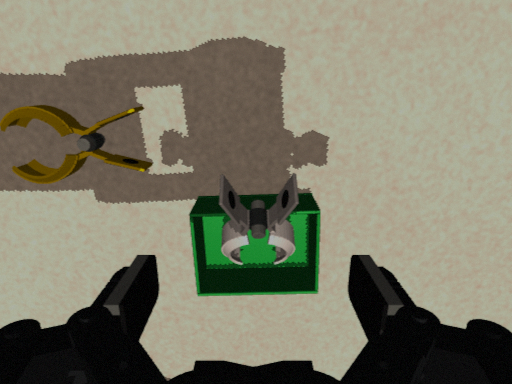

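View pics/s2.png

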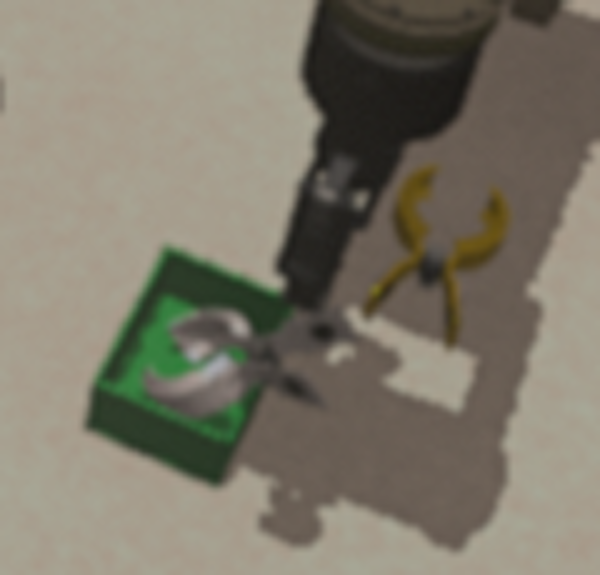

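Run:
```python
from h import *
import cv2
d=np.load('w2.npz');W2=cam('wrist',(d['p'],d['R']));d=np.load('w1.npz');W1=cam('wrist',(d['p'],d['R']));S=cam('scene')
f=lambda u,v:(220+u/4.6,75+v/4.6)
for z in(.07,.075,.08):
  print(z,*[np.round(plane(W2,q,z),4) for q in [(231,199),(287,198)]])
print(tri(W2,(231,199),S,(365,281.3)),tri(W2,(287,198),S,(358.5,292.6)))
print(tri(W2,(231,199),W1,f(175,168)),tri(W2,(287,198),W1,f(342,150)))
a=cv2.imread('pics/w2.png')[165:280,185:325]
cv2.imwrite('pics/w2c.png',cv2.resize(a,None,fx=5,fy=5,interpolation=cv2.INTER_CUBIC))
```

```text
0.07 [0.4704 0.3746 0.07  ] [0.5071 0.3905 0.07  ]
0.075 [0.4701 0.3764 0.075 ] [0.506  0.3919 0.075 ]
0.08 [0.4698 0.3782 0.08  ] [0.5048 0.3934 0.08  ]
(array([0.47023974, 0.37614103, 0.07068666]), np.float64(0.0024428455713665044)) (array([0.50773489, 0.38997579, 0.0667147 ]), np.float64(0.0007464494601734002))
(array([0.46965626, 0.37814002, 0.07998398]), np.float64(0.00025359305502467214)) (array([0.50611529, 0.39116483, 0.07265845]), np.float64(0.000755655609450723))
```

View pics/w2c.png

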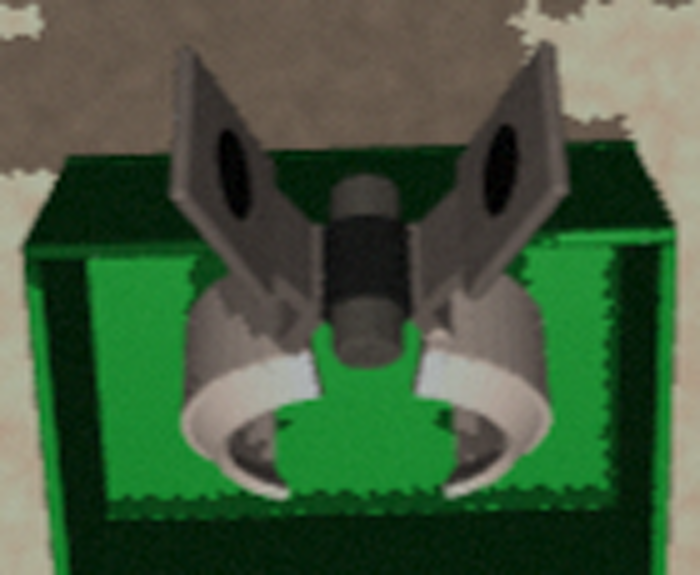

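Request:
{"method": "jog_arm", "body": {"rows": [{"hand": 1,"dx": -0.2,"dy": 2.4,"dz": 0.15,"ax": 0,"ay": 0,"az": 0},{"hand": 1,"dx": -0.2,"dy": 2.4,"dz": 0.15,"ax": 0,"ay": 0,"az": 0},{"hand": 1,"dx": 0,"dy": 2.4,"dz": 0,"ax": 0,"ay": 0,"az": 0},{"hand": 1,"dx": 0,"dy": 2.2,"dz": 0,"ax": 0,"ay": 0,"az": 0},{"hand": 1,"dx": 0,"dy": 0,"dz": 0,"ax": 0,"ay": 0,"az": 0}], "newtons": 40}}

```text
time_s: 3.27
position: [0.4892, 0.3823, 0.0618]
tool_rot: [[0.372, -0.004, 0.928], [-0.928, -0.002, 0.372], [0.001, -1.0, -0.004]]
ft_force: [0.0, -0.3, 1.3]
grip_width: 0.0851
```

Run:
```python
from h import *
p,R=pose(); print(p)
im=imaging.get_image('wrist'); cv2.imwrite('pics/w3.png',im[:,:,::-1])
```

```text
[0.48920129 0.38226791 0.06184354]
```

View pics/w3.png

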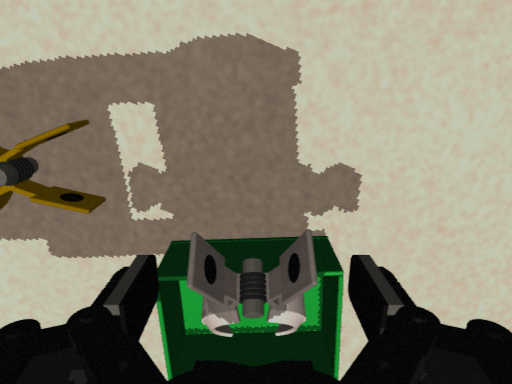

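Request:
{"method": "jog_arm", "body": {"rows": [{"hand": 0,"dx": 0,"dy": 0,"dz": 0,"ax": 0,"ay": 0,"az": 0},{"hand": 0,"dx": 0,"dy": 0,"dz": 0,"ax": 0,"ay": 0,"az": 0},{"hand": 0,"dx": 0,"dy": 0,"dz": 0,"ax": 0,"ay": 0,"az": 0},{"hand": 0,"dx": 0,"dy": 0,"dz": 0,"ax": 0,"ay": 0,"az": 0},{"hand": 0,"dx": 0,"dy": 0,"dz": 0,"ax": 0,"ay": 0,"az": 0}], "newtons": 40}}

```text
time_s: 3.73
position: [0.4911, 0.3851, 0.0666]
tool_rot: [[0.374, 0.005, 0.927], [-0.928, 0.004, 0.374], [-0.002, -1.0, 0.006]]
ft_force: [-4.8, 2.8, 10.5]
grip_width: 0.0256
```

Request:
{"method": "jog_arm", "body": {"rows": [{"hand": 0,"dx": 0,"dy": 0,"dz": 0,"ax": 0,"ay": 0,"az": 0},{"hand": 0,"dx": 0,"dy": 0,"dz": 0,"ax": 0,"ay": 0,"az": 0},{"hand": 0,"dx": 0,"dy": 0,"dz": 0,"ax": 0,"ay": 0,"az": 0},{"hand": 0,"dx": 0,"dy": 0,"dz": 0,"ax": 0,"ay": 0,"az": 0},{"hand": 0,"dx": 0,"dy": 0,"dz": 0,"ax": 0,"ay": 0,"az": 0}], "newtons": 40}}

```text
time_s: 4.15
position: [0.4905, 0.3847, 0.0667]
tool_rot: [[0.374, 0.004, 0.928], [-0.928, 0.003, 0.374], [-0.002, -1.0, 0.005]]
ft_force: [-3.5, 2.4, 13.2]
grip_width: 0.0219
```

Run:
```python
from h import *
p,R=pose(); print(p)
im=imaging.get_image('wrist'); cv2.imwrite('pics/w4.png',im[:,:,::-1])
s=imaging.get_image('scene'); cv2.imwrite('pics/s4.png',cv2.resize(s[215:330,300:420,::-1],None,fx=5,fy=5,interpolation=cv2.INTER_CUBIC))
```

```text
[0.49052348 0.38473229 0.06672024]
```

View pics/w4.png

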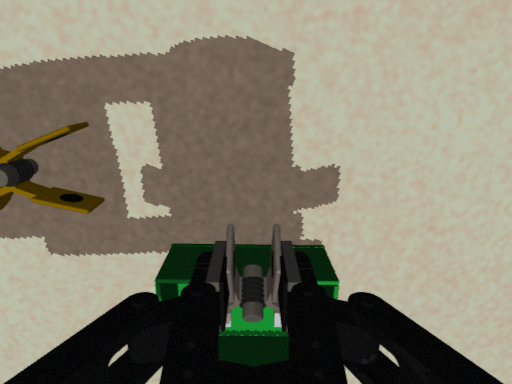

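View pics/s4.png

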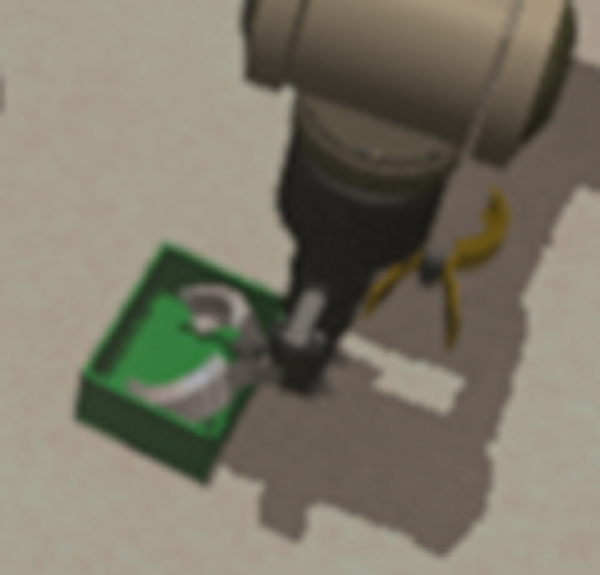

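Request:
{"method": "jog_arm", "body": {"rows": [{"hand": 0,"dx": 0,"dy": -0.5,"dz": 0,"ax": 0,"ay": 0,"az": 0},{"hand": 0,"dx": 0,"dy": -1,"dz": 0,"ax": 0,"ay": 0,"az": 0},{"hand": 0,"dx": 0,"dy": -1,"dz": 0,"ax": 0,"ay": 0,"az": 0},{"hand": 0,"dx": 0,"dy": -1,"dz": 0,"ax": 0,"ay": 0,"az": 0},{"hand": 0,"dx": 0,"dy": -1,"dz": 0,"ax": 0,"ay": 0,"az": 0}], "newtons": 40}}

```text
time_s: 4.67
position: [0.4902, 0.3835, 0.1101]
tool_rot: [[0.373, 0.001, 0.928], [-0.928, 0.0, 0.373], [-0.0, -1.0, 0.001]]
ft_force: [-0.2, -0.7, -0.5]
grip_width: 0.0221
```

Request:
{"method": "jog_arm", "body": {"rows": [{"hand": 0,"dx": 0,"dy": -2,"dz": 0,"ax": 0,"ay": 0,"az": 0},{"hand": 0,"dx": 0,"dy": -2,"dz": 0,"ax": 0,"ay": 0,"az": 0},{"hand": 0,"dx": 0,"dy": -2,"dz": 0,"ax": 0,"ay": 0,"az": 0},{"hand": 0,"dx": 0,"dy": -2,"dz": 0,"ax": 0,"ay": 0,"az": 0},{"hand": 0,"dx": 0,"dy": -2,"dz": 0,"ax": 0,"ay": 0,"az": 0}], "newtons": 40}}

```text
time_s: 5.08
position: [0.4899, 0.3833, 0.2106]
tool_rot: [[0.373, 0.001, 0.928], [-0.928, 0.0, 0.373], [-0.0, -1.0, 0.001]]
ft_force: [0.6, -0.3, -0.3]
grip_width: 0.0219
```

Run:
```python
from h import *
imaging.get_image('top')
p,R=pose(); print(p); np.savez('w5.npz',p=p,R=R)
im=imaging.get_image('wrist'); cv2.imwrite('pics/w5.png',im[:,:,::-1])
s=imaging.get_image('scene'); cv2.imwrite('pics/s5.png',s[:,:,::-1]);cv2.imwrite('pics/s5c.png',cv2.resize(s[165:325,270:430,::-1],None,fx=3.7,fy=3.7,interpolation=cv2.INTER_CUBIC))
```

```text
[0.49113581 0.38401199 0.21496835]
```

View pics/w5.png

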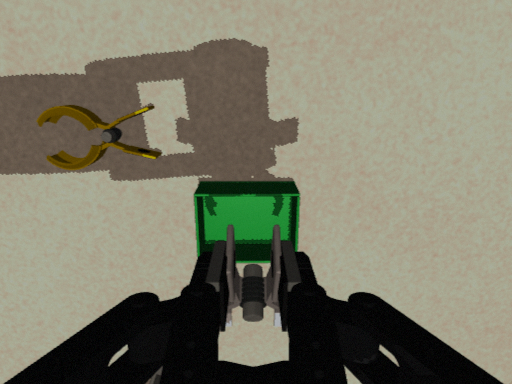

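View pics/s5c.png

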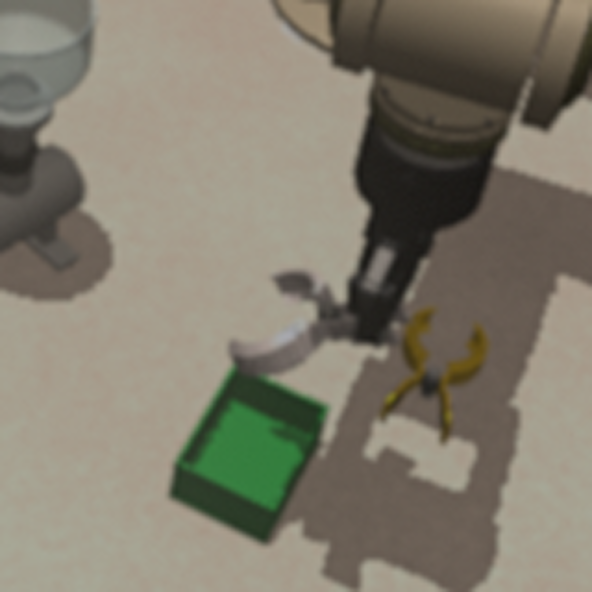

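Run:
```python
from h import *
plan([.50,.28,.24],rotlean(-90,50),10)
```

```text
rows 10 min 7
{"dx":1.00, "dy":-0.30, "dz":-0.30, "ax":-0.78, "ay":2.10, "az":-3.96}
{"dx":1.03, "dy":-0.22, "dz":-0.26, "ax":-0.78, "ay":2.10, "az":-3.96}
{"dx":1.05, "dy":-0.15, "dz":-0.23, "ax":-0.78, "ay":2.10, "az":-3.96}
{"dx":1.06, "dy":-0.07, "dz":-0.19, "ax":-0.78, "ay":2.10, "az":-3.96}
{"dx":1.07, "dy":0.00, "dz":-0.15, "ax":-0.78, "ay":2.10, "az":-3.96}
{"dx":1.07, "dy":0.08, "dz":-0.11, "ax":-0.78, "ay":2.10, "az":-3.96}
{"dx":1.07, "dy":0.15, "dz":-0.07, "ax":-0.78, "ay":2.10, "az":-3.96}
{"dx":1.06, "dy":0.23, "dz":-0.03, "ax":-0.78, "ay":2.10, "az":-3.96}
{"dx":1.04, "dy":0.30, "dz":0.01, "ax":-0.78, "ay":2.10, "az":-3.96}
{"dx":1.01, "dy":0.37, "dz":0.05, "ax":-0.78, "ay":2.10, "az":-3.96}
```

Request:
{"method": "jog_arm", "body": {"rows": [{"hand": 0,"dx": 1.0,"dy": -0.3,"dz": -0.3,"ax": -0.8,"ay": 2.1,"az": -4},{"hand": 0,"dx": 1.0,"dy": -0.2,"dz": -0.3,"ax": -0.8,"ay": 2.1,"az": -4},{"hand": 0,"dx": 1.05,"dy": -0.15,"dz": -0.2,"ax": -0.8,"ay": 2.1,"az": -4},{"hand": 0,"dx": 1.05,"dy": -0.1,"dz": -0.2,"ax": -0.8,"ay": 2.1,"az": -4},{"hand": 0,"dx": 1.05,"dy": 0,"dz": -0.15,"ax": -0.8,"ay": 2.1,"az": -4}], "newtons": 40}}

```text
time_s: 5.65
position: [0.4942, 0.3316, 0.2228]
tool_rot: [[0.189, 0.031, 0.981], [-0.917, -0.351, 0.188], [0.35, -0.936, -0.038]]
ft_force: [0.9, -0.2, -1.3]
grip_width: 0.0218
```

Request:
{"method": "jog_arm", "body": {"rows": [{"hand": 0,"dx": 1.05,"dy": 0.1,"dz": -0.1,"ax": -0.8,"ay": 2.1,"az": -4},{"hand": 0,"dx": 1.05,"dy": 0.15,"dz": -0.1,"ax": -0.8,"ay": 2.1,"az": -4},{"hand": 0,"dx": 1.05,"dy": 0.2,"dz": 0,"ax": -0.8,"ay": 2.1,"az": -4},{"hand": 0,"dx": 1.05,"dy": 0.3,"dz": 0,"ax": -0.8,"ay": 2.1,"az": -4},{"hand": 0,"dx": 1.0,"dy": 0.4,"dz": 0,"ax": -0.8,"ay": 2.1,"az": -3.6}], "newtons": 40}}

```text
time_s: 6.07
position: [0.4985, 0.2805, 0.2374]
tool_rot: [[0.002, -0.006, 1.0], [-0.761, -0.648, -0.002], [0.648, -0.761, -0.005]]
ft_force: [0.4, 0.6, -0.0]
grip_width: 0.022
```

Run:
```python
from h import *
t=imaging.get_image('top')
t=imaging.get_image('top')
p,R=pose(); print(p,R.round(3)); np.savez('w6.npz',p=p,R=R)
s=imaging.get_image('scene');w=imaging.get_image('wrist')
T=cam('top');S=cam('scene'); 
for n,c,i in(('t6',T,t),('s6',S,s)):
    cv2.imwrite(f'pics/{n}.png',i[:,:,::-1]); u=proj(c,p+np.array([0,-.04,0])); x,y=int(u[0])-50,int(u[1])-50; print(n,x,y)
    cv2.imwrite(f'pics/{n}c.png',cv2.resize(i[y:y+100,x:x+100,::-1],None,fx=6,fy=6,interpolation=cv2.INTER_CUBIC))
cv2.imwrite('pics/w6.png',w[:,:,::-1])
```

```text
[0.49855736 0.28053796 0.23628735] [[ 0.004 -0.007  1.   ]
 [-0.763 -0.647 -0.002]
 [ 0.647 -0.763 -0.008]]
t6 115 151
s6 278 162
```

View pics/t6c.png

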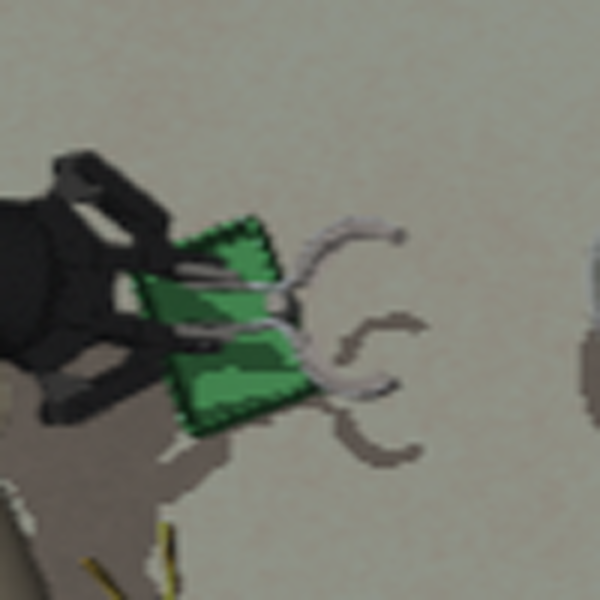

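View pics/s6c.png

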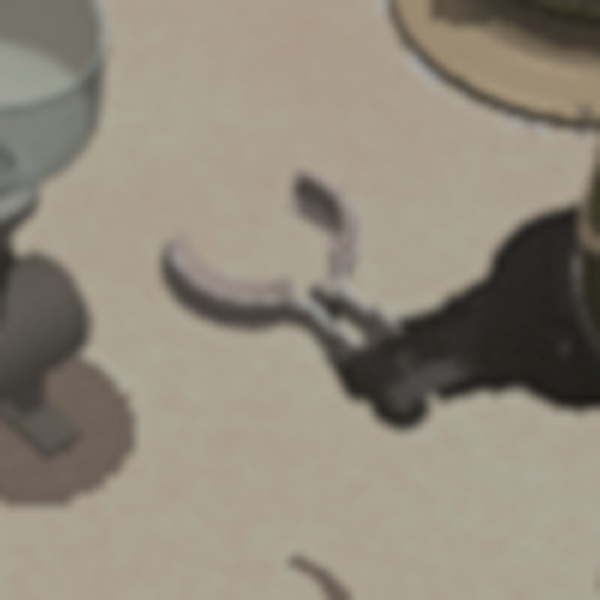

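View pics/w6.png

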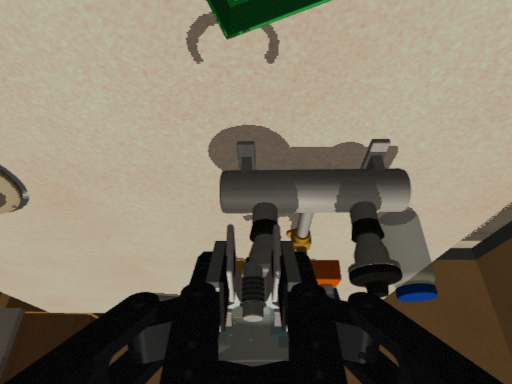

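Run:
```python
import cv2
a=cv2.imread('pics/w6.png')[215:340,195:315]
cv2.imwrite('pics/w6c.png',cv2.resize(a,None,fx=5,fy=4.8,interpolation=cv2.INTER_CUBIC))
a=cv2.imread('pics/s6.png')[185:240,300:345]
cv2.imwrite('pics/s6d.png',cv2.resize(a,None,fx=10,fy=10,interpolation=cv2.INTER_CUBIC))
a=cv2.imread('pics/t6.png')[180:225,140:190]
cv2.imwrite('pics/t6d.png',cv2.resize(a,None,fx=12,fy=12,interpolation=cv2.INTER_CUBIC))
```

```text
(no output)
```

View pics/w6c.png

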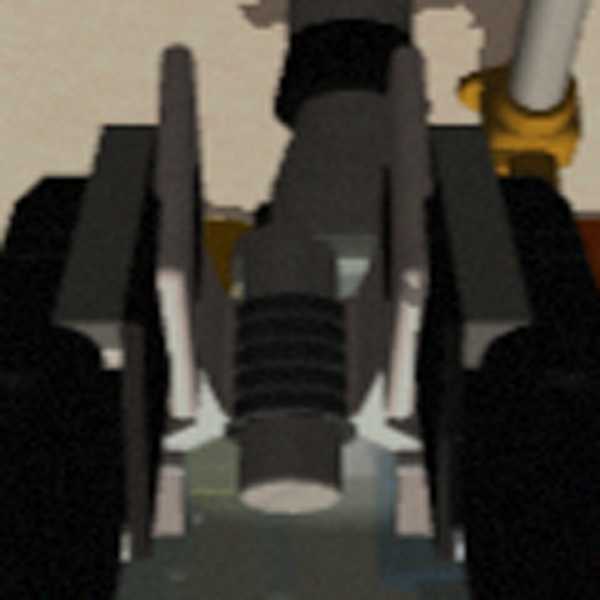

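View pics/s6d.png

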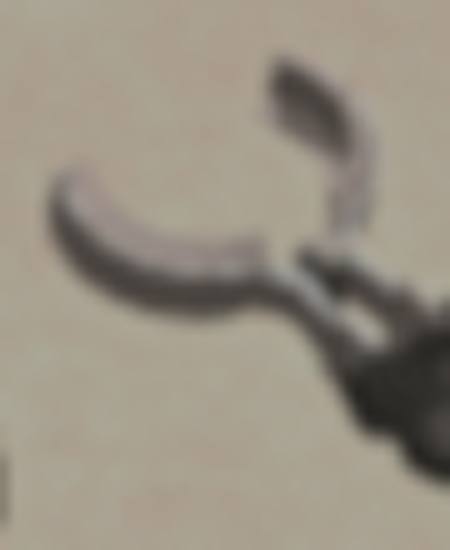

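View pics/t6d.png

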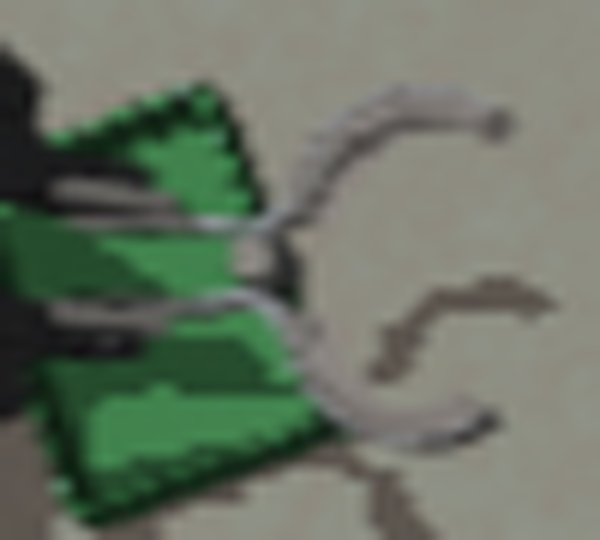

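```bash
cat > fit.py <<'E'
from h import *
from scipy.optimize import least_squares
def spread(pt,s,a=.3):
    v=np.array(pt)-[-42,0]; c,sn=np.cos(a*s),np.sin(a*s); return np.array([c*v[0]-sn*v[1],sn*v[0]+c*v[1]])+[-42,0]
def T2(par):  # clamp frame in tool: center (mm) & axes; lean par[2]
    l=np.radians(par[2]) # approach direction is l below clamp x: tool y = cos l*xc - sin l*zc ; tool x = sin l*xc+cos l*zc
    xc=np.array([np.sin(l),np.cos(l),0]); zc=np.array([np.cos(l),-np.sin(l),0]); yc=np.cross(zc,xc)
    return np.array([par[0],par[1],par[3]])/1000,np.c_[xc,yc,zc]
def world(par,p,R,pt):
    c,A=T2(par); return p+R@(c+A@(np.array(pt)/1000))
def fit(obs,p,R,x0=(58,30,50,0)):
    # obs: (cam, pt, px, w)
    def res(x):
        return np.concatenate([(proj(c,world(x,p,R,pt))-np.array(px))*np.array(w) for c,pt,px,w in obs])
    r=least_squares(res,x0,loss='soft_l1'); return r.x,res(r.x)
E
cat > f6.py <<'E'
from fit import *
d=np.load('w6.npz');p,R=d['p'],d['R'];W=cam('wrist',(p,R));T=cam('top');S=cam('scene')
A=spread((22.7,16.5),1);B=A*[1,-1]
w6=lambda u,v:(195+u/5,215+v/4.8);t6=lambda u,v:(140+u/12,180+v/12);s6=lambda u,v:(300+u/10,185+v/10)
# clamp y: which side? tool z=+x world => y_c
obs=[(W,(-93,-10.5,-12),w6(177,50),(1,1)),(W,(-93,10.5,-12),w6(408,50),(1,1)),(W,(-93,-10.5,12),w6(172,275),(1,1)),(W,(-93,10.5,12),w6(412,278),(1,1)),
 (T,(*A,14.5),t6(490,118),(1,1)),(T,(*B,14.5),t6(485,415),(1,1)),(S,(*A,14.5),s6(70,168),(1,1)),(S,(*B,14.5),s6(285,60),(1,1))]
for o in (obs,obs[:4],obs[4:]):
    x,r=fit(o,p,R);print(np.round(x,2));print(np.round(r.reshape(-1,2),1).tolist())
    print('center',world(x,p,R,(0,0,0)),'xaxis',(world(x,p,R,(1000,0,0))-world(x,p,R,(0,0,0))).round(3))
E
python3 f6.py
```

```text
[64.26 42.51 53.94 -0.37]
[[0.2, -1.7], [-0.5, -1.7], [-1.1, 1.1], [1.0, 0.5], [0.3, -0.4], [-0.0, -1.7], [-0.8, -2.2], [-2.2, -2.5]]
center [0.49813777 0.20403815 0.24544835] xaxis [-0.001 -0.997  0.074]
[68.65 42.19 56.61 -0.34]
[[0.9, -0.1], [-1.0, -0.1], [-0.5, 0.4], [0.5, -0.2]]
center [0.49819209 0.20089663 0.24852979] xaxis [-0.001 -0.993  0.121]
[58.01 50.6  62.92 -3.36]
[[-0.0, 0.9], [-0.4, -0.4], [0.4, 0.1], [-1.1, -0.2]]
center [0.49507041 0.20357132 0.23525337] xaxis [ 0.    -0.973  0.229]
```

```bash
cat > f6b.py <<'E'
from fit import *
import sys
exec(open('f6.py').read().split('for o in')[0])
obs+= [(W,(-42,0,14.5),w6(292,497),(1,1)),(W,(-42,0,-14.5),w6(291,235),(1,.3))]
def res(x):
    par=x[:4]; off={id(W):x[4:7],id(T):x[7:10],id(S):x[10:13]}
    r=[]
    for c,pt,px,w in obs:
        K,cp,cR=c; r+=list((proj((K,cp+off[id(c)]/1000,cR),world(par,p,R,pt))-np.array(px))*np.array(w)/.6)
    return np.r_[r,x[4:]/2.]
r=least_squares(res,np.r_[58,30,50,0,np.zeros(9)],loss='soft_l1');x=r.x
J=r.jac;C=np.linalg.inv(J.T@J);print(np.round(x,2),'sd',np.sqrt(np.diag(C))[:4].round(2))
print((res(x)[:-9].reshape(-1,2)*.6).round(1).tolist())
print('center',world(x,p,R,(0,0,0)),'grips tool',(np.array(x[:2])-76*np.array([np.sin(np.radians(x[2])),np.cos(np.radians(x[2]))])))
E
python3 f6b.py
```

```text
[63.93 42.69 56.85 -0.91 -0.6   2.04 -4.28  1.47  0.4   0.11 -0.64 -4.37
  3.22] sd [3.6  3.56 0.53 1.69]
[[0.7, -0.2], [-0.8, -0.2], [-0.7, 0.5], [0.8, -0.1], [0.1, 0.2], [-0.2, -1.0], [0.4, -0.2], [-0.9, -0.6], [-0.1, -0.3], [0.1, 1.4]]
center [0.49760049 0.20417322 0.24510439] grips tool [0.30226229 1.12583965]
```

Run:
```python
from h import *
s=cv2.imread('pics/s6.png');T=cam('top');S=cam('scene')
J=np.array([.5107,.040,.165])
print('J scene',proj(S,J), 'top',proj(T,J))
x,y=240,170
im=cv2.resize(s[y:y+75,x:x+75],None,fx=8,fy=8,interpolation=cv2.INTER_CUBIC)
for z,r,col in((.171,.03,(0,0,255)),(.159,.03,(255,0,0)),(.266,.0575,(0,255,0))):
    for a in np.linspace(0,2*np.pi,60):
        u=(proj(S,[J[0]+r*np.cos(a),J[1]+r*np.sin(a),z])-[x,y]+.5)*8
        cv2.circle(im,tuple(int(q) for q in u),1,col,-1)
cv2.imwrite('pics/j.png',im)
R=rotlean(-90,56);print('tcp',np.array([.511,.135,.165])-R@np.array([.064,.0425,-.0005]))
plan(np.array([.511,.135,.165])-R@np.array([.064,.0425,-.0005]),R,10)
```

```text
J scene [274.61997887 191.39271038] top [232.68494328 201.0036905 ]
tcp [0.5115     0.2118241  0.16444575]
rows 10 min 3
{"dx":0.06, "dy":1.00, "dz":0.13, "ax":0.03, "ay":0.02, "az":0.61}
{"dx":0.07, "dy":1.00, "dz":0.13, "ax":0.03, "ay":0.02, "az":0.61}
{"dx":0.08, "dy":1.00, "dz":0.13, "ax":0.03, "ay":0.02, "az":0.61}
{"dx":0.09, "dy":1.00, "dz":0.13, "ax":0.03, "ay":0.02, "az":0.61}
{"dx":0.10, "dy":1.00, "dz":0.13, "ax":0.03, "ay":0.02, "az":0.61}
{"dx":0.11, "dy":1.00, "dz":0.13, "ax":0.03, "ay":0.02, "az":0.61}
{"dx":0.12, "dy":1.00, "dz":0.13, "ax":0.03, "ay":0.02, "az":0.61}
{"dx":0.13, "dy":1.00, "dz":0.13, "ax":0.03, "ay":0.02, "az":0.61}
{"dx":0.15, "dy":1.00, "dz":0.13, "ax":0.03, "ay":0.02, "az":0.61}
{"dx":0.16, "dy":0.99, "dz":0.13, "ax":0.03, "ay":0.02, "az":0.61}
```

View pics/j.png

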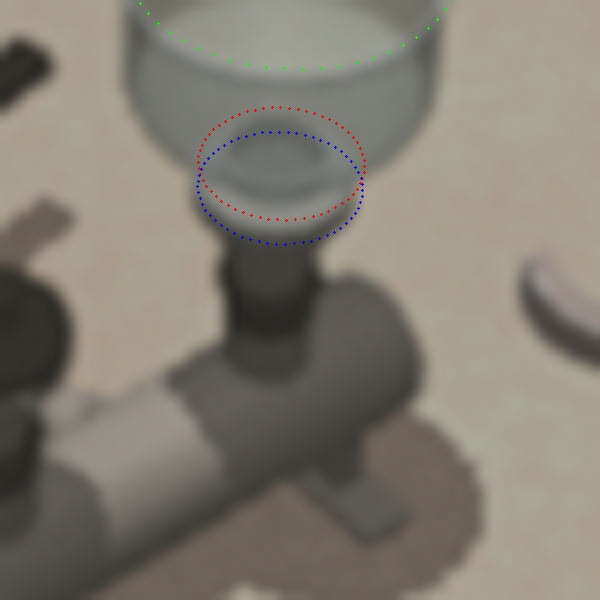

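Request:
{"method": "jog_arm", "body": {"rows": [{"hand": 0,"dx": 0.1,"dy": 1.0,"dz": 0.1,"ax": 0,"ay": 0,"az": 0.6},{"hand": 0,"dx": 0.1,"dy": 1.0,"dz": 0.1,"ax": 0,"ay": 0,"az": 0.6},{"hand": 0,"dx": 0.1,"dy": 1.0,"dz": 0.1,"ax": 0,"ay": 0,"az": 0.6},{"hand": 0,"dx": 0.1,"dy": 1.0,"dz": 0.15,"ax": 0,"ay": 0,"az": 0.6},{"hand": 0,"dx": 0.1,"dy": 1.0,"dz": 0.15,"ax": 0,"ay": 0,"az": 0.6}], "newtons": 40}}

```text
time_s: 6.68
position: [0.5045, 0.2455, 0.2024]
tool_rot: [[0.002, -0.003, 1.0], [-0.799, -0.602, -0.0], [0.602, -0.799, -0.004]]
ft_force: [1.2, 0.4, -1.0]
grip_width: 0.0221
```

Request:
{"method": "jog_arm", "body": {"rows": [{"hand": 0,"dx": 0.1,"dy": 1.0,"dz": 0.1,"ax": 0,"ay": 0,"az": 0.6},{"hand": 0,"dx": 0.1,"dy": 1.0,"dz": 0.1,"ax": 0,"ay": 0,"az": 0.6},{"hand": 0,"dx": 0.1,"dy": 1.0,"dz": 0.1,"ax": 0,"ay": 0,"az": 0.6},{"hand": 0,"dx": 0.1,"dy": 1.0,"dz": 0.15,"ax": 0,"ay": 0,"az": 0.6},{"hand": 0,"dx": 0.2,"dy": 1.0,"dz": 0.15,"ax": 0,"ay": 0,"az": 0.6}], "newtons": 40}}

```text
time_s: 7.1
position: [0.5103, 0.2114, 0.1653]
tool_rot: [[0.002, -0.003, 1.0], [-0.829, -0.559, -0.0], [0.559, -0.829, -0.004]]
ft_force: [-0.5, -0.2, -0.5]
grip_width: 0.0222
```

Run:
```python
from h import *
t=imaging.get_image('top')
t=imaging.get_image('top')
s=imaging.get_image('scene')
p,R=pose(); print(p,R.round(3)); np.savez('w7.npz',p=p,R=R)
w=imaging.get_image('wrist')
for n,i in(('t7',t),('s7',s),('w7',w)): cv2.imwrite(f'pics/{n}.png',i[:,:,::-1])
cv2.imwrite('pics/s7c.png',cv2.resize(s[165:240,240:340,::-1],None,fx=8,fy=8,interpolation=cv2.INTER_CUBIC))
cv2.imwrite('pics/t7c.png',cv2.resize(t[165:240,160:260,::-1],None,fx=8,fy=8,interpolation=cv2.INTER_CUBIC))
cv2.imwrite('pics/w7c.png',cv2.resize(w[215:340,195:315,::-1],None,fx=5,fy=4.8,interpolation=cv2.INTER_CUBIC))
```

```text
[0.51023475 0.21109804 0.16570474] [[ 0.001 -0.005  1.   ]
 [-0.828 -0.561 -0.002]
 [ 0.561 -0.828 -0.005]]
```

View pics/s7c.png

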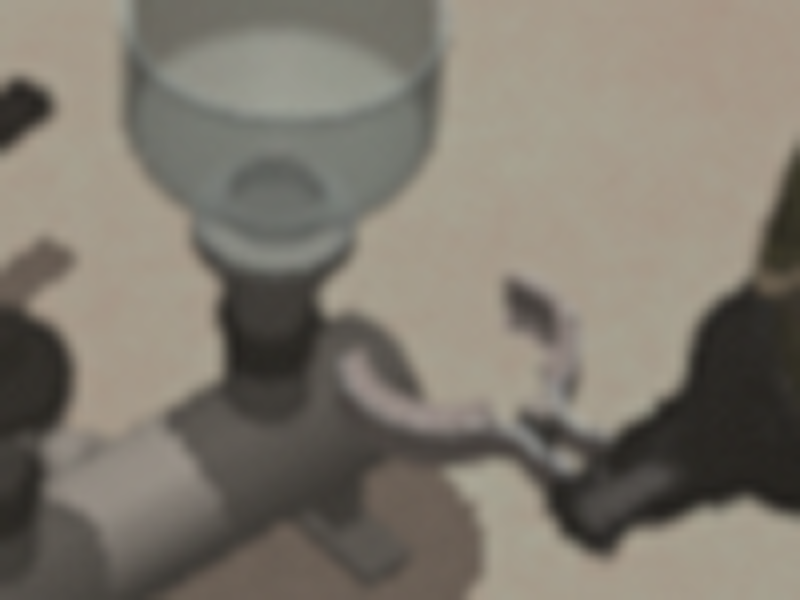

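View pics/t7c.png

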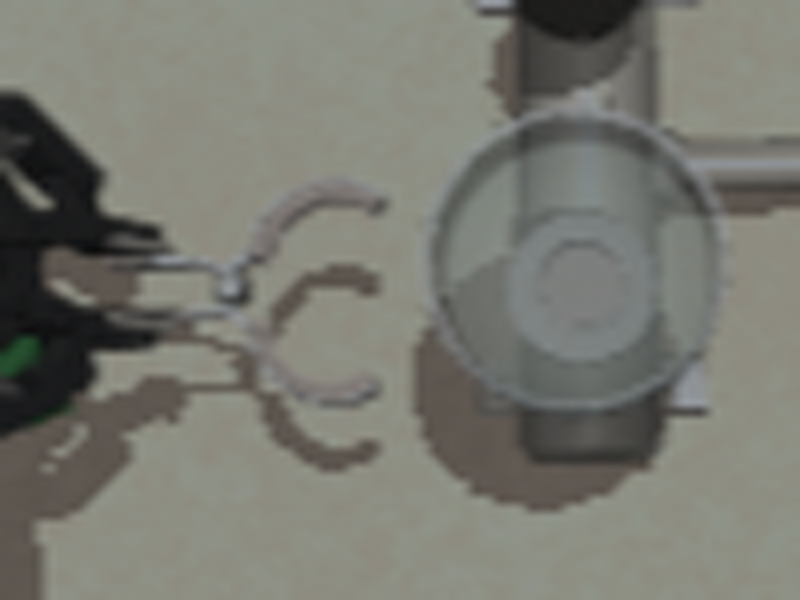

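View pics/w7c.png

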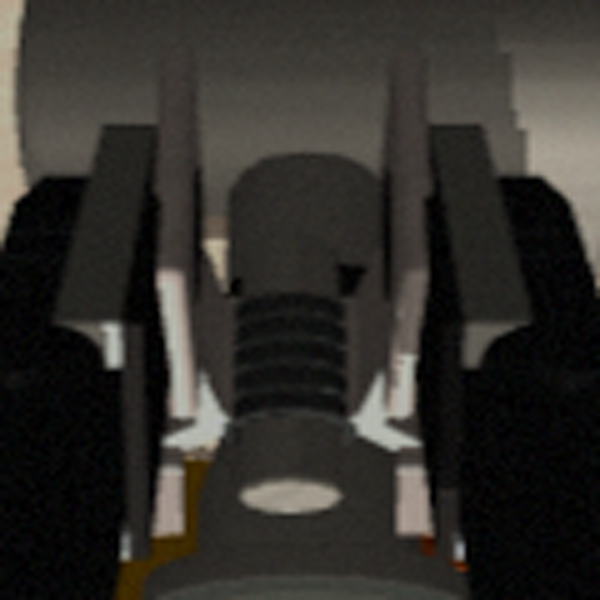

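Run:
```python
import cv2
s=cv2.imread('pics/s7.png');t=cv2.imread('pics/t7.png')
cv2.imwrite('pics/s7d.png',cv2.resize(s[195:230,280:325],None,fx=16,fy=16,interpolation=cv2.INTER_CUBIC))
cv2.imwrite('pics/t7d.png',cv2.resize(t[183:222,175:212],None,fx=15,fy=15,interpolation=cv2.INTER_CUBIC))
```

```text
(no output)
```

View pics/s7d.png

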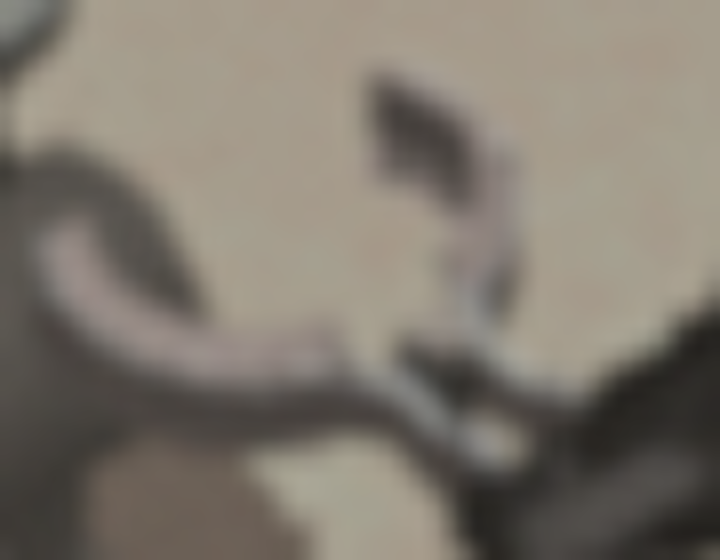

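View pics/t7d.png

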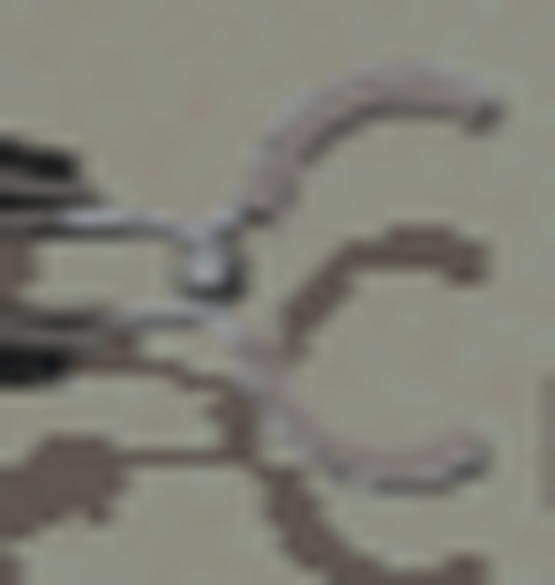

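```bash
cat > f7.py <<'E'
from fit import *
d=np.load('w7.npz');p,R=d['p'],d['R'];W=cam('wrist',(p,R));T=cam('top');S=cam('scene')
def P(a,r=28): a=np.radians(a); return spread((r*np.cos(a),r*np.sin(a)),1)
A=P(36);Ar=P(160); m=np.array([1,-1])
t=lambda u,v:(175+u/15,183+v/15);s=lambda u,v:(280+u/16,195+v/16);w=lambda u,v:(195+u/5,215+v/4.8)
oS=[(S,(*A,14.5),s(65,238),(1,1)),(S,(*Ar,14.5),s(335,355),(1,1)),(S,(*(A*m),14.5),s(400,85),(1,1)),(S,(*(Ar*m),14.5),s(485,300),(1,1))]
oT=[(T,(*A,14.5),t(485,105),(1,1)),(T,(*Ar,14.5),t(258,205),(1,1)),(T,(*(A*m),14.5),t(475,450),(1,1)),(T,(*(Ar*m),14.5),t(250,340),(1,1)),(T,(-42,0,14.5),t(210,262),(1,1))]
oW=[(W,(-93,-10.5,-12),w(177,50),(1,1)),(W,(-93,10.5,-12),w(408,50),(1,1)),(W,(-93,-10.5,12),w(172,275),(1,1)),(W,(-93,10.5,12),w(412,278),(1,1)),(W,(-42,0,14.5),w(292,497),(1,1))]
for n,o in(('S',oS),('ST',oS+oT),('W',oW),('all',oS+oT+oW)):
    x,r=fit(o,p,R,(64,42,56,0)); c=world(x,p,R,(0,0,0)); print(n,np.round(x,2),'center',c.round(4),'xz',((world(x,p,R,(1000,0,0))-c)[2]).round(3)); print(np.round(r.reshape(-1,2),1).tolist())
E
python3 f7.py
```

```text
S [ 54.51 -12.23  59.01  30.93] center [0.5413 0.1728 0.2062] xz 0.054
[[0.3, 0.7], [0.8, 0.6], [-0.5, -0.8], [-0.5, -0.6]]
ST [57.09 48.8  60.23 -2.5 ] center [0.5076 0.1365 0.1573] xz 0.076
[[0.4, 0.5], [-0.1, 0.2], [-1.4, -0.4], [-1.8, -0.7], [-0.8, 0.5], [0.1, 0.4], [-0.7, -0.5], [0.4, 0.1], [-0.6, 0.9]]
W [68.81 40.85 57.2  -0.33] center [0.5098 0.1312 0.1705] xz 0.023
[[0.8, -0.0], [-0.9, -0.0], [-0.5, 0.3], [0.7, -0.3], [-0.1, -0.0]]
all [65.15 38.32 55.87 -0.4 ] center [0.5097 0.1357 0.1705] xz -0.001
[[-0.4, -2.7], [-0.7, -3.8], [-2.1, -3.6], [-2.4, -4.7], [-0.5, -0.7], [0.2, -0.9], [-0.3, -1.5], [0.4, -1.1], [-0.7, -0.4], [-0.1, -1.5], [-0.3, -1.4], [-1.5, 1.1], [1.4, 0.5], [-0.2, -0.5]]
```

Run:
```python
from h import *
d=np.load('w6.npz');W=cam('wrist',(d['p'],d['R']))
T=cam('top')
for X in ([.64,.043,.165],[.64,.043,.193],[.511,.04,.1],[.511,.07,.08]): print(X,proj(W,X).round(1))
d=np.load('w7.npz');W=cam('wrist',(d['p'],d['R']))
for X in ([.511,.07,.165],[.511,.061,.148],[.511,.061,.142],[.511,.04,.110]): print(X,proj(W,X).round(1))
p=d['p'];R=d['R'];S=cam('scene')
print('tcp in scene',proj(S,p),'top',proj(T,p)); 
for dz in(-.011,.011):
  for z in (-.012,.012): print(proj(S,p+R@np.array([dz,-.007,z])),proj(T,p+R@np.array([dz,-.007,z])))
```

```text
[0.64, 0.043, 0.165] [371.4 271.2]
[0.64, 0.043, 0.193] [375.7 294.7]
[0.511, 0.04, 0.1] [263.9 223. ]
[0.511, 0.07, 0.08] [264.4 198.4]
[0.511, 0.07, 0.165] [254.8 334. ]
[0.511, 0.061, 0.148] [254.8 316.4]
[0.511, 0.061, 0.142] [254.8 309.5]
[0.511, 0.04, 0.11] [254.8 284.2]
tcp in scene [314.73811395 226.094468  ] top [178.49429865 200.55231973]
[321.36306871 227.11148806] [174.25096043 204.29321433]
[314.68934877 231.10054488] [174.51109205 196.74466023]
[317.18715917 219.94188826] [179.47430663 203.94415501]
[310.48878776 223.85944419] [179.72443464 196.33252142]
```

Run:
```python
import cv2
a=cv2.imread('pics/s7.png')[185:265,285:375]
cv2.imwrite('pics/s7e.png',cv2.resize(a,None,fx=7,fy=7,interpolation=cv2.INTER_CUBIC))
a=cv2.imread('pics/t7.png')[160:240,120:210]
cv2.imwrite('pics/t7e.png',cv2.resize(a,None,fx=7,fy=7,interpolation=cv2.INTER_CUBIC))
```

```text
(no output)
```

View pics/s7e.png

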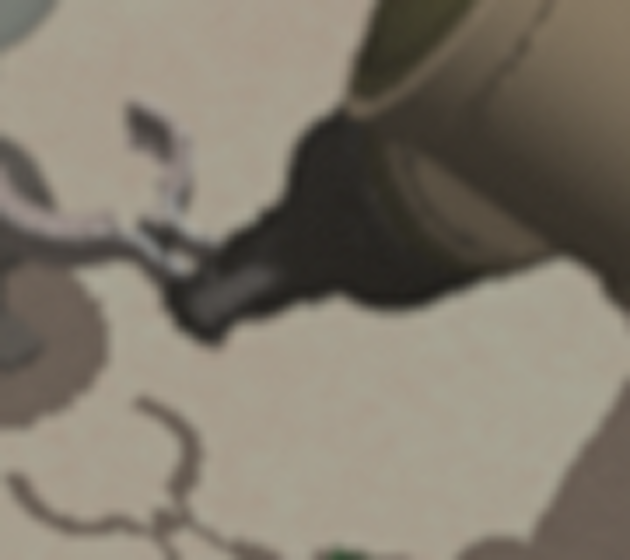

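View pics/t7e.png

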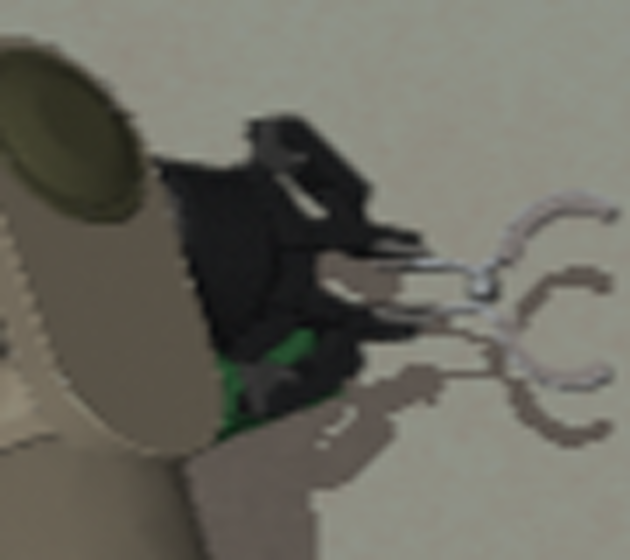

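View pics/w7.png

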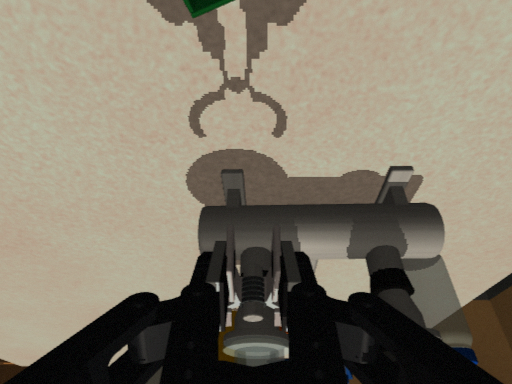

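Run:
```python
import io,contextlib
with contextlib.redirect_stdout(io.StringIO()): exec(open('f7.py').read())
e=lambda q:((q-[285,185])*7).round(0); et=lambda q:((q-[120,160])*7).round(0)
for n,x in(('W',[68.8,40.9,57.2,-.3]),('ST',[57.1,48.8,60.2,-.5])):
    print(n)
    for k,pt in dict(pintop=(-42,0,14.5),pinbot=(-42,0,-14.5),tipAt=(*A,14.5),tipAb=(*A,-14.5),rearAt=(*Ar,14.5),plA_rt=(-93,10.5,12),plB_rt=(-93,-10.5,12),plA_ft=(-59,10.5,12),plA_rb=(-93,10.5,-12)).items():
        X=world(x,p,R,pt); print(k,X.round(3),'scene7e',e(proj(S,X)),'top7e',et(proj(T,X)))
```

```text
W
pintop [0.51  0.174 0.184] scene7e [147. 197.] top7e [488. 281.]
pinbot [0.51  0.173 0.155] scene7e [140. 248.] top7e [497. 288.]
tipAt [0.545 0.117 0.185] scene7e [-16. 149.] top7e [617. 205.]
tipAb [0.545 0.116 0.156] scene7e [-21. 200.] top7e [624. 214.]
rearAt [0.524 0.161 0.184] scene7e [100. 194.] top7e [516. 250.]
plA_rt [0.521 0.224 0.18 ] scene7e [216. 294.] top7e [376. 257.]
plB_rt [0.5   0.224 0.18 ] scene7e [257. 270.] top7e [374. 304.]
plA_ft [0.52  0.19  0.181] scene7e [156. 240.] top7e [451. 258.]
plA_rb [0.52  0.224 0.156] scene7e [209. 336.] top7e [385. 264.]
ST
pintop [0.51  0.179 0.169] scene7e [155. 234.] top7e [479. 285.]
pinbot [0.51  0.177 0.14 ] scene7e [145. 281.] top7e [491. 292.]
tipAt [0.544 0.123 0.173] scene7e [ -7. 180.] top7e [606. 209.]
tipAb [0.544 0.12  0.144] scene7e [-14. 228.] top7e [616. 218.]
rearAt [0.523 0.167 0.169] scene7e [107. 229.] top7e [506. 255.]
plA_rt [0.52  0.23  0.162] scene7e [222. 335.] top7e [369. 262.]
plB_rt [0.499 0.23  0.162] scene7e [262. 311.] top7e [368. 308.]
plA_ft [0.52  0.196 0.165] scene7e [162. 278.] top7e [443. 263.]
plA_rb [0.52  0.228 0.138] scene7e [212. 374.] top7e [381. 269.]
```

Run:
```python
import io,contextlib
with contextlib.redirect_stdout(io.StringIO()): exec(open('f7.py').read())
e=lambda q:((q-[280,195])*16)
for n,x in(('W',[68.8,40.9,57.2,-.3]),('mid',[63,44.8,58,-.5]),('ST',[57.1,48.8,60.2,-.5])):
    print(n, world(x,p,R,(0,0,0)).round(4))
    for nm,r,z in(('intop',24,14.5),('outtop',32,8),('outbot',32,-8)):
        pts=np.array([e(proj(S,world(x,p,R,(*P(a,r),z)))) for a in np.linspace(36,164,60)])
        for u in (100,200,280):
            i=np.where((pts[:-1,0]-u)*(pts[1:,0]-u)<=0)[0]; print(nm,u,[round(float(pts[k,1])) for k in i],end='; ')
        print(' tip',pts[0].round(),'rear',pts[-1].round())
```

```text
W [0.5098 0.1312 0.1704]
intop 100 [243]; intop 200 [284]; intop 280 [275];  tip [ 66. 181.] rear [301. 265.]
outtop 100 [315]; outtop 200 [346]; outtop 280 [340];  tip [ 17. 207.] rear [329. 318.]
outbot 100 [383]; outbot 200 [410]; outbot 280 [400];  tip [ 12. 271.] rear [321. 382.]
mid [0.5096 0.1338 0.1639]
intop 100 [269]; intop 200 [320]; intop 280 [315];  tip [ 76. 216.] rear [309. 302.]
outtop 100 [348]; outtop 200 [382]; outtop 280 [379];  tip [ 27. 241.] rear [337. 356.]
outbot 100 [414]; outbot 200 [445]; outbot 280 [440];  tip [ 21. 304.] rear [328. 418.]
ST [0.5096 0.1365 0.1573]
intop 100 [292]; intop 200 [359]; intop 280 [360];  tip [ 86. 252.] rear [318. 344.]
outtop 100 [379]; outtop 200 [422]; outtop 280 [422];  tip [ 36. 275.] rear [345. 398.]
outbot 100 [447]; outbot 200 [482]; outbot 280 [479];  tip [ 28. 336.] rear [333. 458.]
```

Run:
```python
from h import *
R=rotlean(-90,58); c=np.array([.0635,.0443,-.0005])
print('now center',pose()[0]+pose()[1]@c)
t=np.array([.511,.085,.1655])-R@c
plan(t,R,5)
t2=np.array([.511,.040,.1655])-R@c; print(t,t2); plan(t2,R,5,t,R)
```

```text
now center [0.50978394 0.13411489 0.16498116]
rows 5 min 2
{"dx":0.85, "dy":0.50, "dz":0.02, "ax":0.04, "ay":0.01, "az":0.42}
{"dx":0.86, "dy":0.49, "dz":0.02, "ax":0.04, "ay":0.01, "az":0.42}
{"dx":0.86, "dy":0.48, "dz":0.02, "ax":0.04, "ay":0.01, "az":0.42}
{"dx":0.86, "dy":0.48, "dz":0.02, "ax":0.04, "ay":0.01, "az":0.42}
{"dx":0.87, "dy":0.47, "dz":0.02, "ax":0.04, "ay":0.01, "az":0.42}
[0.5115     0.16232648 0.16941866] [0.5115     0.11732648 0.16941866]
rows 5 min 2
{"dx":0.76, "dy":0.48, "dz":-0.00, "ax":0.00, "ay":0.00, "az":0.00}
{"dx":0.76, "dy":0.48, "dz":-0.00, "ax":0.00, "ay":0.00, "az":0.00}
{"dx":0.76, "dy":0.48, "dz":-0.00, "ax":0.00, "ay":0.00, "az":0.00}
{"dx":0.76, "dy":0.48, "dz":-0.00, "ax":0.00, "ay":0.00, "az":0.00}
{"dx":0.76, "dy":0.48, "dz":-0.00, "ax":0.00, "ay":0.00, "az":0.00}
```

Request:
{"method": "jog_arm", "body": {"rows": [{"hand": 0,"dx": 1.0,"dy": 0.6,"dz": 0.03,"ax": 0,"ay": 0,"az": 0.5},{"hand": 0,"dx": 1.0,"dy": 0.6,"dz": 0.03,"ax": 0,"ay": 0,"az": 0.5},{"hand": 0,"dx": 1.1,"dy": 0.6,"dz": 0.02,"ax": 0,"ay": 0,"az": 0.5},{"hand": 0,"dx": 1.1,"dy": 0.6,"dz": 0.02,"ax": 0,"ay": 0,"az": 0.6},{"hand": 0,"dx": 0,"dy": 0,"dz": 0,"ax": 0,"ay": 0,"az": 0}], "newtons": 40}}

```text
time_s: 7.72
position: [0.5114, 0.1603, 0.1696]
tool_rot: [[-0.002, -0.005, 1.0], [-0.848, -0.53, -0.004], [0.53, -0.848, -0.003]]
ft_force: [0.9, -0.1, -1.3]
grip_width: 0.0219
```

```bash
cat > look.py <<'E'
from h import *
import sys
n=sys.argv[1]
t=imaging.get_image('top')
s=imaging.get_image('scene')
p,R=pose(); print(p,R.round(3),status.observe()['time_s'],np.round(status.observe()['ft_force'],1)); np.savez(f'w{n}.npz',p=p,R=R)
w=imaging.get_image('wrist')
for k,i in(('t',t),('s',s),('w',w)): cv2.imwrite(f'pics/{k}{n}.png',i[:,:,::-1])
cv2.imwrite(f'pics/s{n}c.png',cv2.resize(s[165:240,235:335,::-1],None,fx=8,fy=8,interpolation=cv2.INTER_CUBIC))
cv2.imwrite(f'pics/t{n}c.png',cv2.resize(t[165:240,160:260,::-1],None,fx=8,fy=8,interpolation=cv2.INTER_CUBIC))
cv2.imwrite(f'pics/w{n}c.png',cv2.resize(w[215:384,155:355,::-1],None,fx=4,fy=3.5,interpolation=cv2.INTER_CUBIC))
c=np.array([.0635,.0443,-.0005]);print('center',p+R@c)
E
python3 look.py 8
```

```text
[0.51140037 0.16213634 0.16912345] [[-0.001 -0.004  1.   ]
 [-0.848 -0.53  -0.003]
 [ 0.53  -0.848 -0.004]] 7.8167 [ 0.3  0.4 -0.7]
center [0.5106675  0.08481003 0.16523822]
```

View pics/s8c.png

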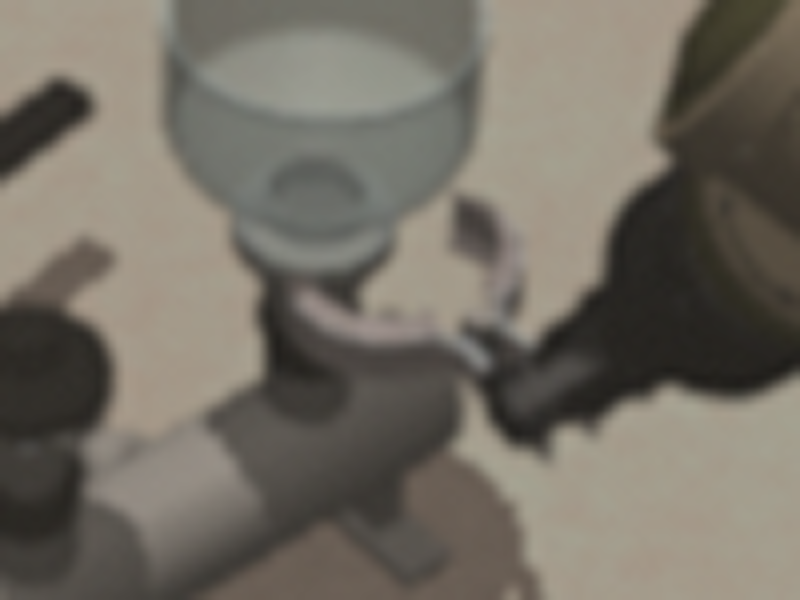

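View pics/t8c.png

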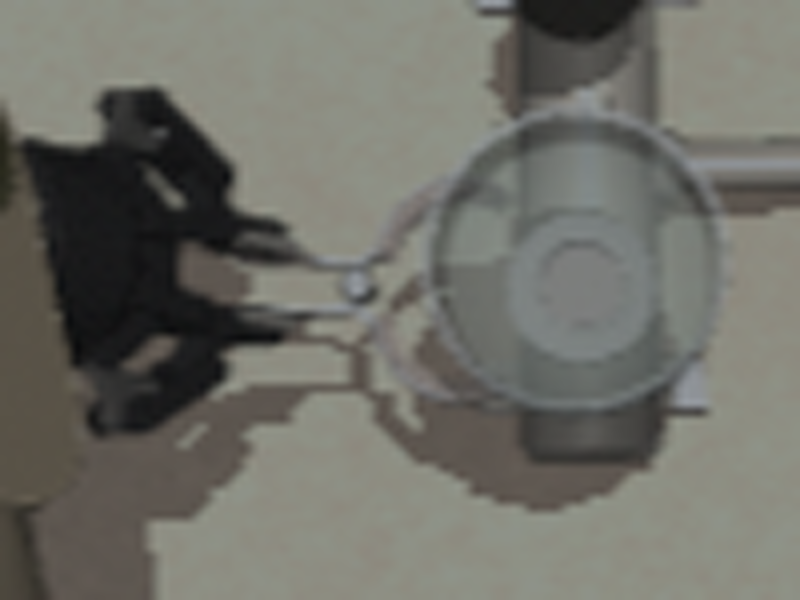

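View pics/w8c.png

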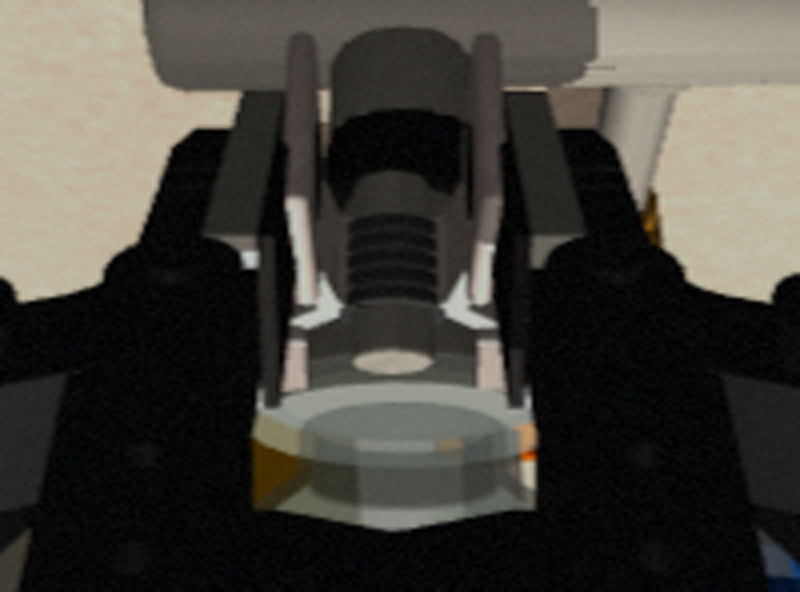

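Run:
```python
from h import *
d=np.load('w8.npz');p,R=d['p'],d['R'];W=cam('wrist',(p,R));S=cam('scene')
f=lambda q:((q-[155,215])*[4,3.5]).round(0)
for z in(.159,.165,.171): print(z,f(proj(W,[.511,.070,z])))
print('flange base L/R',f(proj(W,[.481,.04,.165])),f(proj(W,[.541,.04,.165])))
c=np.array([.0635,.0443,-.0005])
for h in(.0145,): print('pin top pred',f(proj(W,p+R@c+np.array([0,.042,h]))))
```

```text
0.159 [394. 320.]
0.165 [394. 350.]
0.171 [394. 380.]
flange base L/R [240. 398.] [549. 398.]
pin top pred [391. 315.]
```

Run:
```python
import cv2
a=cv2.imread('pics/w8.png')[215:340,205:305]
cv2.imwrite('pics/w8d.png',cv2.resize(a,None,fx=6,fy=6,interpolation=cv2.INTER_CUBIC))
a=cv2.imread('pics/s8.png')[185:235,265:315]
cv2.imwrite('pics/s8d.png',cv2.resize(a,None,fx=12,fy=12,interpolation=cv2.INTER_CUBIC))
```

```text
(no output)
```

View pics/w8d.png

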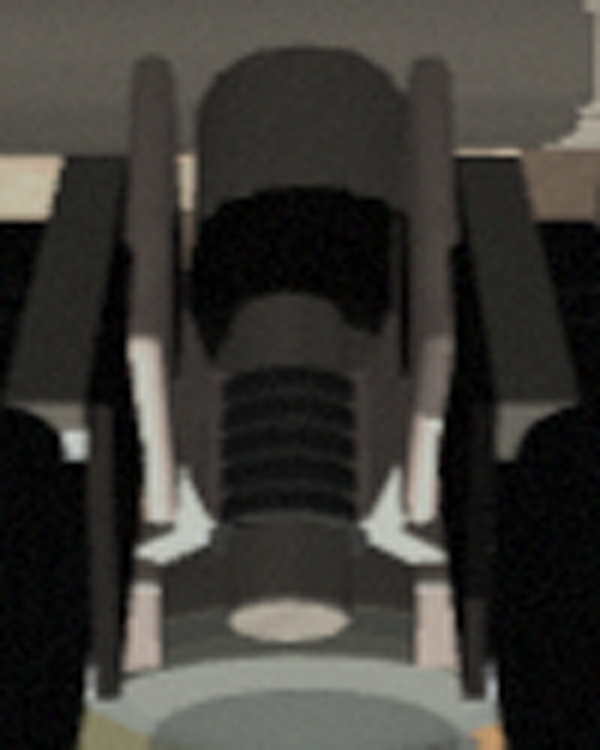

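View pics/s8d.png

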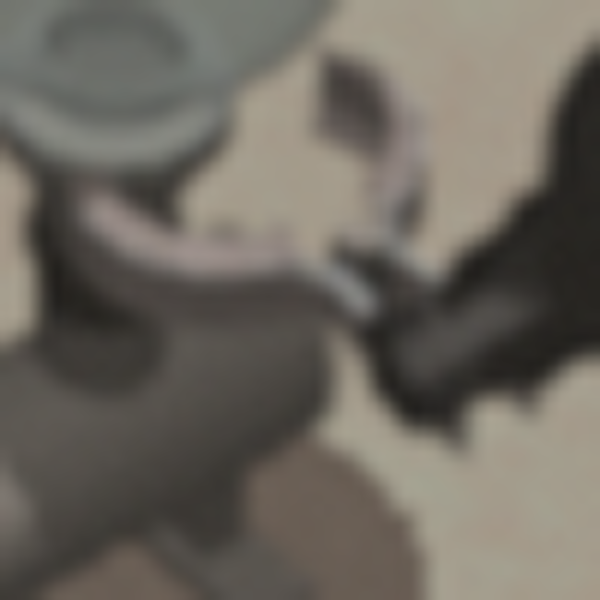

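Run:
```python
import io,contextlib
from fit import *
def P(a,r=28): a=np.radians(a); return spread((r*np.cos(a),r*np.sin(a)),1)
S=cam('scene')
for n,cols in(('6',(312,315,318,321)),('7',(290,294,297,299)),('8',(282,285,288))):
    d=np.load(f'w{n}.npz');p,R=d['p'],d['R']; im=cv2.imread(f'pics/s{n}.png').astype(int)
    x=[63,44.8,58,-.5]
    for c in cols:
        L=[]
        for r,z in((24,14.5),(32,6),(32,-6)):
            pts=np.array([proj(S,world(x,p,R,(*P(a,r),z))) for a in np.linspace(60,164,200)])
            L.append(round(float(np.interp(c,pts[:,0],pts[:,1])),1))
        r0=int(L[0])-2
        print(n,c,'pred',L,'from',r0,'RGsum',im[r0:r0+16,c].sum(1).tolist())
```

```text
6 312 pred [206.3, 211.5, 214.8] from 204 RGsum [474, 463, 444, 432, 427, 415, 350, 255, 212, 205, 249, 366, 458, 484, 481, 475]
6 315 pred [207.7, 212.5, 215.6] from 205 RGsum [475, 479, 467, 441, 425, 423, 365, 268, 218, 206, 244, 368, 460, 482, 481, 475]
6 318 pred [208.3, 212.9, 215.8] from 206 RGsum [480, 479, 455, 426, 420, 416, 346, 240, 208, 226, 311, 417, 476, 479, 478, 476]
6 321 pred [208.1, 212.7, 215.4] from 206 RGsum [477, 475, 458, 427, 404, 396, 338, 237, 203, 222, 305, 419, 479, 482, 478, 481]
7 290 pred [214.4, 218.9, 221.9] from 212 RGsum [229, 245, 328, 405, 422, 383, 293, 217, 202, 215, 244, 279, 295, 291, 289, 288]
7 294 pred [215.2, 219.5, 222.4] from 213 RGsum [466, 458, 439, 426, 420, 371, 272, 212, 205, 221, 265, 293, 293, 288, 288, 292]
7 297 pred [214.8, 219.2, 222.1] from 212 RGsum [463, 466, 459, 440, 417, 402, 348, 263, 210, 203, 257, 385, 456, 432, 384, 335]
7 299 pred [214.1, 218.7, 221.4] from 212 RGsum [467, 465, 451, 422, 407, 414, 356, 243, 201, 215, 300, 413, 472, 485, 468, 428]
8 282 pred [204.6, 208.9, 211.9] from 202 RGsum [458, 425, 399, 422, 436, 376, 268, 208, 205, 211, 236, 252, 250, 245, 238, 235]
8 285 pred [204.3, 208.6, 211.6] from 202 RGsum [456, 437, 413, 414, 417, 357, 250, 204, 207, 217, 233, 241, 243, 236, 229, 221]
8 288 pred [203.4, 207.7, 210.7] from 201 RGsum [460, 459, 436, 412, 407, 386, 312, 226, 203, 209, 222, 235, 236, 231, 219, 212]
```

Request:
{"method": "jog_arm", "body": {"rows": [{"hand": 0,"dx": 0.4,"dy": 0.4,"dz": 0.06,"ax": 0,"ay": 0,"az": 0.5},{"hand": 0,"dx": 0.5,"dy": 0.31,"dz": 0,"ax": 0,"ay": 0,"az": 0},{"hand": 0,"dx": 0.5,"dy": 0.31,"dz": 0,"ax": 0,"ay": 0,"az": 0},{"hand": 0,"dx": 0.5,"dy": 0.31,"dz": 0,"ax": 0,"ay": 0,"az": 0},{"hand": 0,"dx": 0,"dy": 0,"dz": 0,"ax": 0,"ay": 0,"az": 0}], "newtons": 40}}

```text
time_s: 8.28
position: [0.5119, 0.1388, 0.1674]
tool_rot: [[0.0, -0.005, 1.0], [-0.852, -0.524, -0.002], [0.524, -0.852, -0.004]]
ft_force: [-0.3, -0.0, -0.9]
grip_width: 0.0219
```

```bash
python3 look.py 9
```

```text
[0.51188929 0.13964477 0.16741679] [[ 0.001 -0.004  1.   ]
 [-0.852 -0.523 -0.002]
 [ 0.523 -0.852 -0.004]] 8.3833 [-0.4 -0.1 -0. ]
center [0.51122909 0.06235285 0.16288771]
```

View pics/s9c.png

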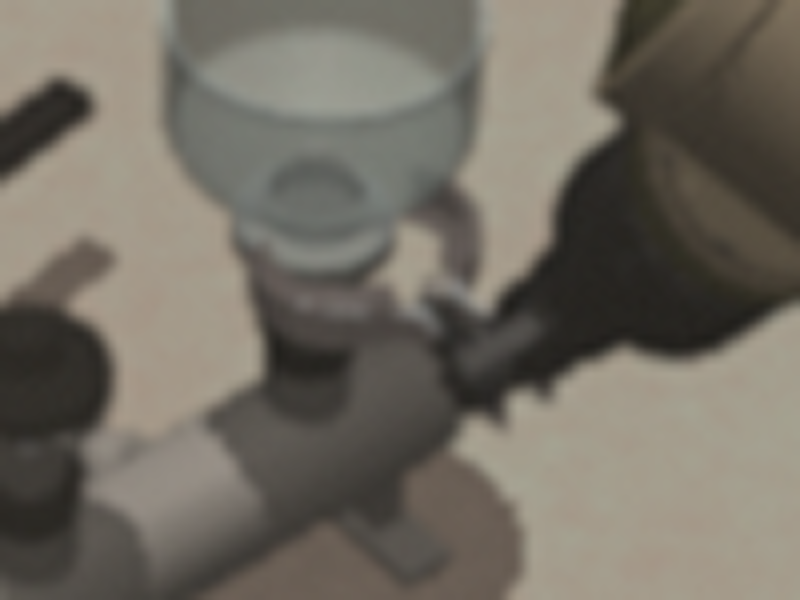

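View pics/t9c.png

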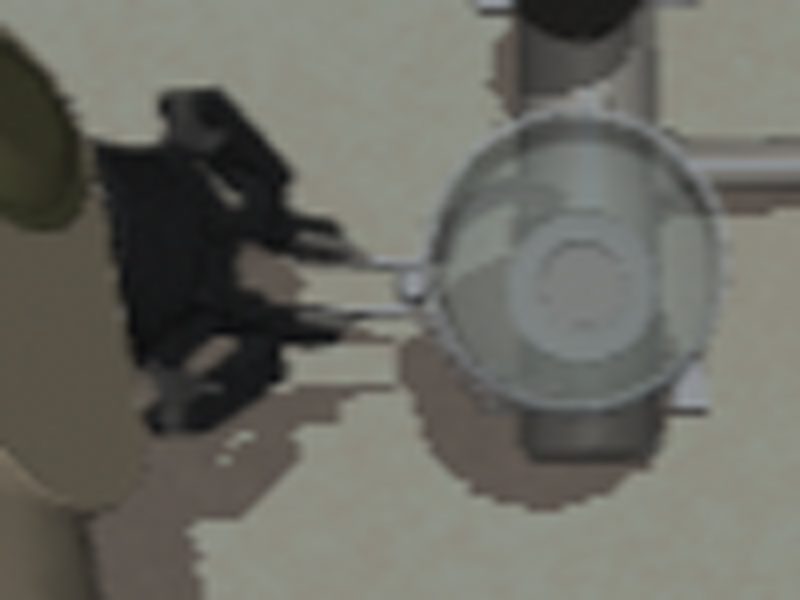

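View pics/w9c.png

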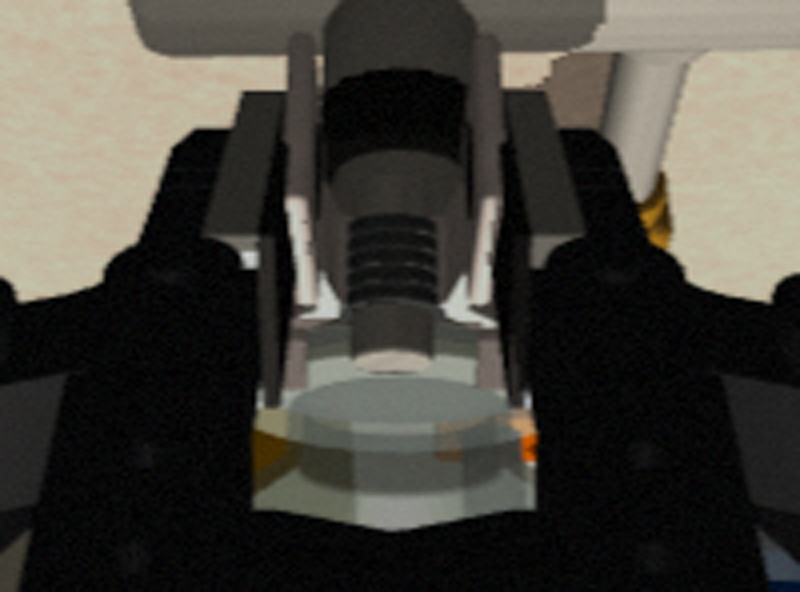

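Request:
{"method": "jog_arm", "body": {"rows": [{"hand": 0,"dx": 0.45,"dy": 0.26,"dz": 0.02,"ax": 0,"ay": 0,"az": 0},{"hand": 0,"dx": 0.5,"dy": 0.29,"dz": 0,"ax": 0,"ay": 0,"az": 0},{"hand": 0,"dx": 0.5,"dy": 0.29,"dz": 0,"ax": 0,"ay": 0,"az": 0},{"hand": 0,"dx": 0.45,"dy": 0.28,"dz": 0,"ax": 0,"ay": 0,"az": 0},{"hand": 0,"dx": 0,"dy": 0,"dz": 0,"ax": 0,"ay": 0,"az": 0}], "newtons": 40}}

```text
time_s: 8.85
position: [0.512, 0.1167, 0.1679]
tool_rot: [[0.0, -0.005, 1.0], [-0.852, -0.523, -0.002], [0.523, -0.852, -0.004]]
ft_force: [0.3, -0.0, -1.2]
grip_width: 0.0224
```

```bash
python3 look.py 10
```

```text
[0.51205926 0.1175208  0.16783414] [[ 0.    -0.004  1.   ]
 [-0.852 -0.523 -0.002]
 [ 0.523 -0.852 -0.004]] 8.95 [ 0.3  0.2 -1. ]
center [0.51138675 0.04022907 0.16330347]
```

View pics/s10c.png

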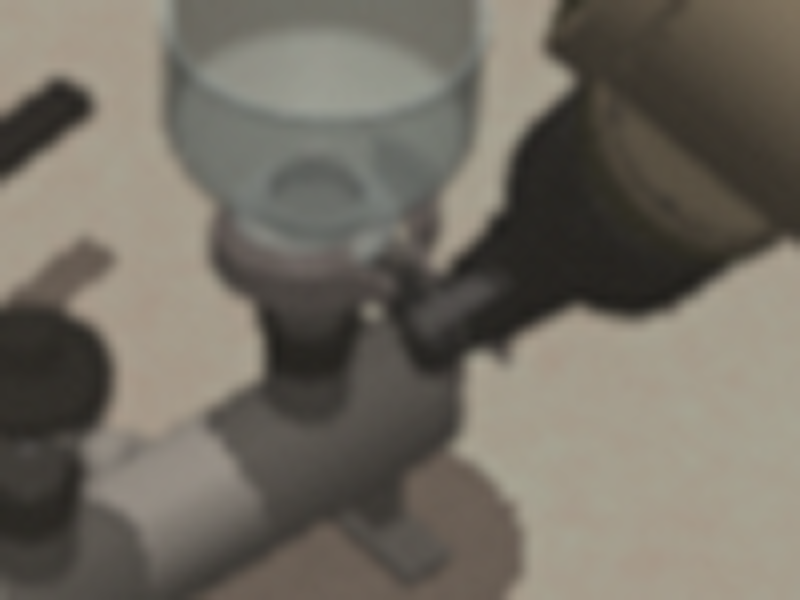

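View pics/t10c.png

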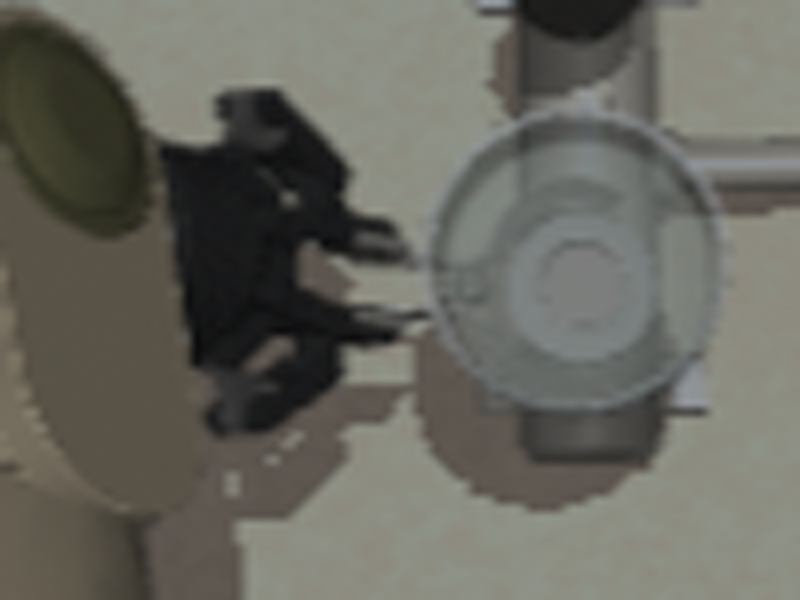

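View pics/w10c.png

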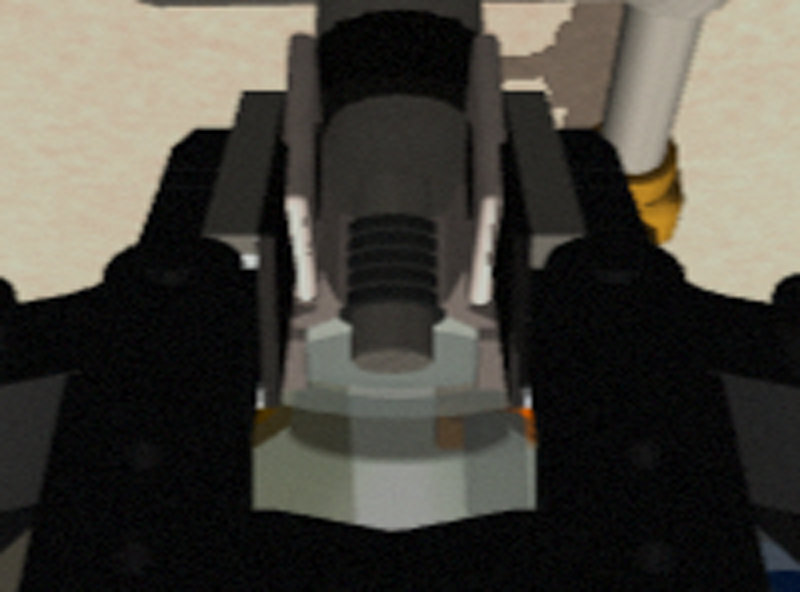

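Run:
```python
from fit import *
def P(a,r=28): a=np.radians(a); return spread((r*np.cos(a),r*np.sin(a)),1)
S=cam('scene')
im=cv2.imread('pics/s10.png').astype(int); im0=cv2.imread('pics/s8.png').astype(int)
def X(pt,J=np.array([.511,.0402,.165])): return J+np.array([pt[1],-pt[0],pt[2]])/1000
for c in (266,269,272,275,278):
    L=[]
    for r,z in((24,14.5),(32,7.4),(32,-7.4)):
        pts=np.array([proj(S,X((*P(a,r),z))) for a in np.linspace(45,164,200)])
        L.append(round(float(np.interp(c,pts[:,0],pts[:,1])),1))
    print(c,'pred',L,'from 192',im[192:210,c].sum(1).tolist(),im0[192:210,c].sum(1).tolist())
cv2.imwrite('pics/s10d.png',cv2.resize(im[180:215,255:300].astype('uint8'),None,fx=16,fy=16,interpolation=cv2.INTER_CUBIC))
```

```text
266 pred [193.9, 198.2, 202.0] from 192 [344, 367, 355, 313, 282, 275, 242, 213, 199, 215, 285, 351, 381, 396, 427, 454, 462, 462] [339, 369, 378, 340, 269, 225, 286, 371, 423, 431, 404, 384, 378, 391, 424, 452, 459, 459]
269 pred [195.2, 199.1, 202.9] from 192 [312, 318, 359, 364, 324, 290, 275, 242, 215, 211, 205, 183, 148, 129, 115, 106, 103, 108] [309, 314, 358, 397, 393, 342, 258, 194, 168, 162, 158, 152, 137, 129, 113, 103, 105, 110]
272 pred [195.6, 199.4, 203.1] from 192 [326, 307, 310, 341, 340, 312, 302, 267, 221, 212, 210, 205, 189, 171, 157, 135, 112, 112] [323, 305, 305, 347, 387, 391, 333, 265, 264, 313, 351, 335, 263, 208, 199, 189, 161, 127]
275 pred [195.3, 199.1, 202.8] from 192 [331, 314, 303, 318, 311, 294, 287, 255, 219, 211, 210, 202, 187, 175, 156, 130, 115, 109] [324, 313, 302, 340, 383, 395, 333, 241, 203, 242, 338, 403, 420, 381, 295, 223, 213, 210]
278 pred [194.4, 198.2, 201.9] from 192 [325, 299, 307, 325, 318, 295, 260, 235, 212, 206, 198, 171, 137, 119, 112, 122, 130, 146] [324, 296, 314, 369, 399, 372, 299, 213, 177, 170, 185, 255, 364, 415, 388, 303, 223, 207]
```

View pics/s10d.png

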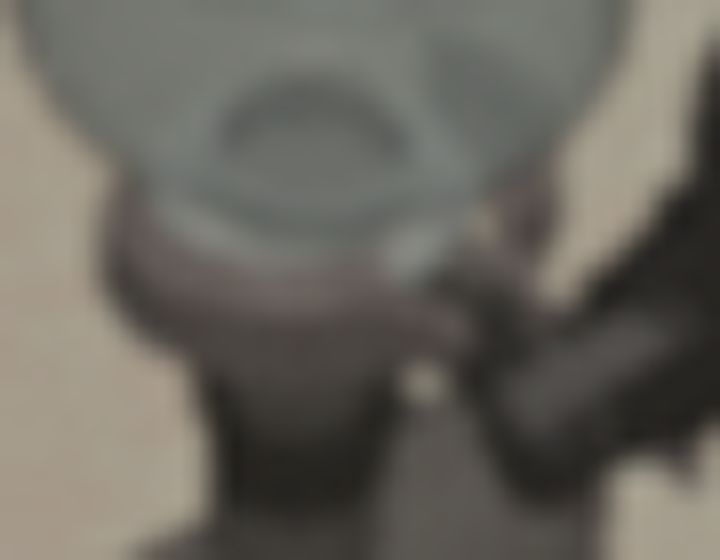

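Request:
{"method": "jog_arm", "body": {"rows": [{"hand": 0.3,"dx": 0,"dy": 0,"dz": 0,"ax": 0,"ay": 0,"az": 0},{"hand": 0.35,"dx": 0,"dy": 0,"dz": 0,"ax": 0,"ay": 0,"az": 0},{"hand": 0.4,"dx": 0,"dy": 0,"dz": 0,"ax": 0,"ay": 0,"az": 0},{"hand": 0.45,"dx": 0,"dy": 0,"dz": 0,"ax": 0,"ay": 0,"az": 0},{"hand": 0.5,"dx": 0,"dy": 0,"dz": 0,"ax": 0,"ay": 0,"az": 0}]}}

```text
time_s: 9.42
position: [0.512, 0.1172, 0.1679]
tool_rot: [[0.001, -0.005, 1.0], [-0.851, -0.525, -0.002], [0.525, -0.851, -0.005]]
ft_force: [0.4, -7.3, -2.1]
grip_width: 0.0426
```

```bash
python3 look.py 11
```

```text
[0.51199008 0.11706012 0.16783832] [[ 0.001 -0.005  1.   ]
 [-0.851 -0.525 -0.002]
 [ 0.525 -0.851 -0.005]] 9.5167 [ 0.2 -5.3 -0.3]
center [0.51132853 0.03975993 0.16345289]
```

View pics/w11c.png

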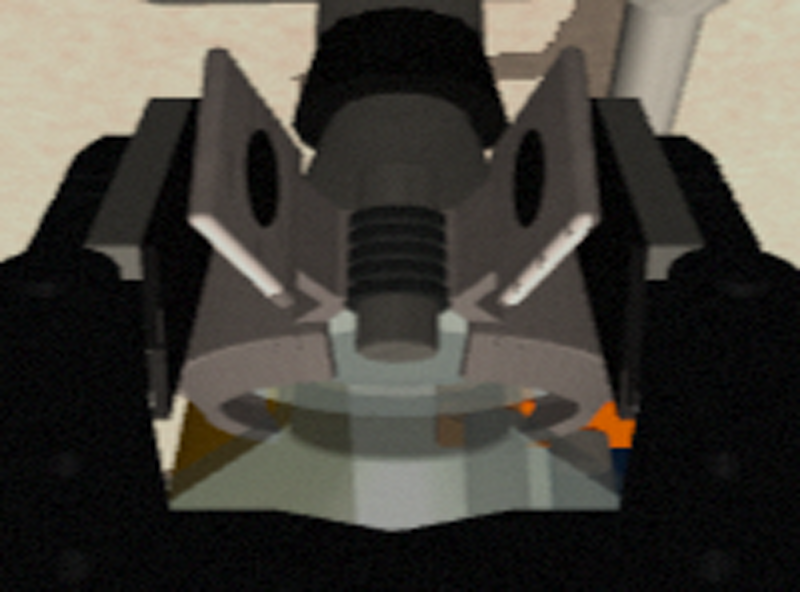

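View pics/s11c.png

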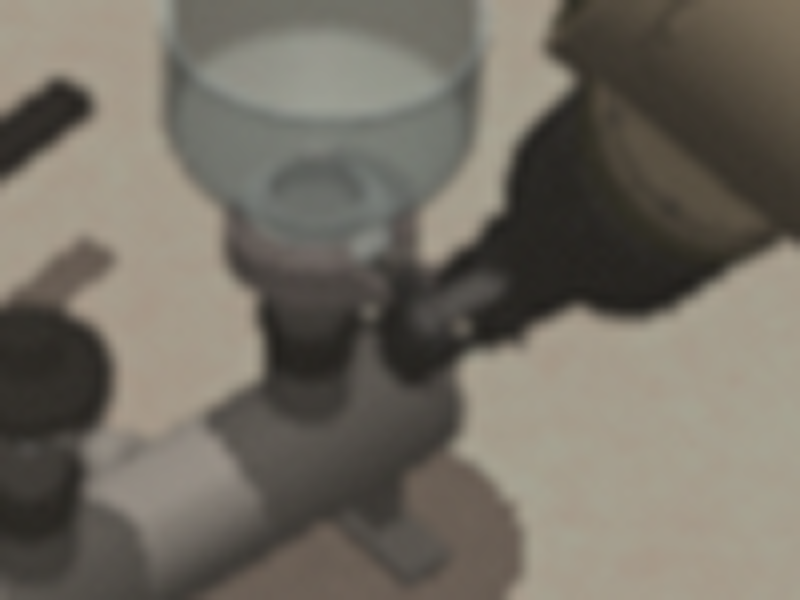

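Request:
{"method": "jog_arm", "body": {"rows": [{"hand": 0.6,"dx": 0,"dy": 0,"dz": 0,"ax": 0,"ay": 0,"az": 0},{"hand": 0.75,"dx": 0,"dy": 0,"dz": 0,"ax": 0,"ay": 0,"az": 0},{"hand": 1,"dx": 0,"dy": 0,"dz": 0,"ax": 0,"ay": 0,"az": 0},{"hand": 1,"dx": 0,"dy": 0,"dz": 0,"ax": 0,"ay": 0,"az": 0},{"hand": 1,"dx": 0,"dy": 0,"dz": 0,"ax": 0,"ay": 0,"az": 0}]}}

```text
time_s: 9.98
position: [0.5121, 0.118, 0.1678]
tool_rot: [[0.001, -0.004, 1.0], [-0.852, -0.523, -0.001], [0.523, -0.852, -0.004]]
ft_force: [-0.6, 0.5, 0.4]
grip_width: 0.0856
```

```bash
python3 look.py 12
```

```text
[0.51207422 0.11790128 0.1678175 ] [[ 0.001 -0.004  1.   ]
 [-0.852 -0.523 -0.001]
 [ 0.523 -0.852 -0.004]] 10.0833 [ 0.6 -0.6  0.6]
center [0.51146028 0.04060888 0.1632899 ]
```

View pics/w12.png

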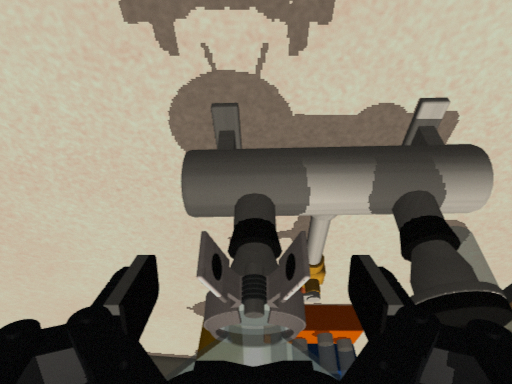

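View pics/s12c.png

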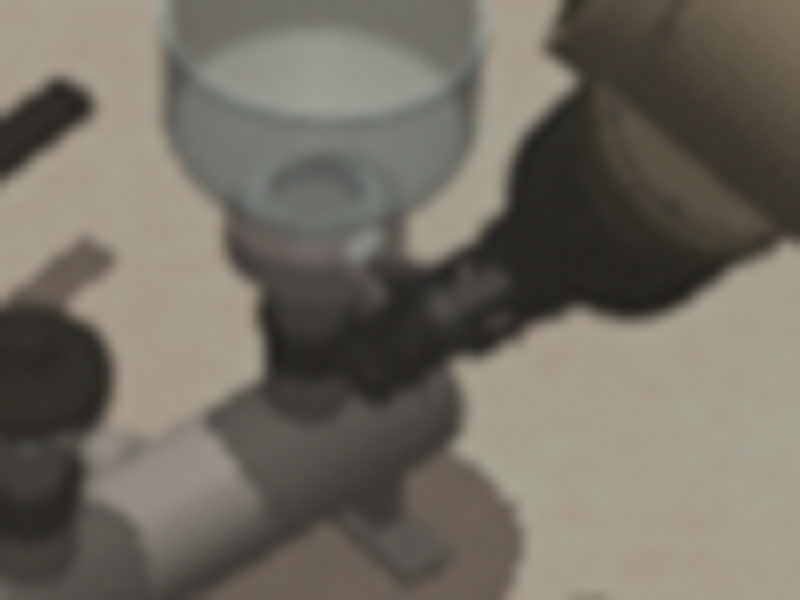

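Request:
{"method": "jog_arm", "body": {"rows": [{"hand": 1,"dx": 0,"dy": -1.0,"dz": 0,"ax": 0,"ay": 0,"az": 0},{"hand": 1,"dx": 0,"dy": -2,"dz": 0,"ax": 0,"ay": 0,"az": 0},{"hand": 1,"dx": -0.5,"dy": -2,"dz": 0,"ax": 0,"ay": 0,"az": 0},{"hand": 1,"dx": -1.5,"dy": -2.5,"dz": 0,"ax": 0,"ay": 0,"az": 0},{"hand": 1,"dx": -1.5,"dy": -2.5,"dz": 0,"ax": 0,"ay": 0,"az": 0}]}}

```text
time_s: 10.55
position: [0.5123, 0.2009, 0.2363]
tool_rot: [[-0.0, -0.004, 1.0], [-0.852, -0.523, -0.002], [0.523, -0.852, -0.003]]
ft_force: [1.0, 0.1, 0.4]
grip_width: 0.085
```

```bash
python3 look.py 13
```

```text
[0.51288415 0.20325289 0.23706608] [[ 0.001  0.001  1.   ]
 [-0.853 -0.521  0.002]
 [ 0.521 -0.853  0.   ]] 10.65 [-0.1 -0.5 -0.7]
center [0.51254089 0.12596999 0.23235169]
```

View pics/w13.png

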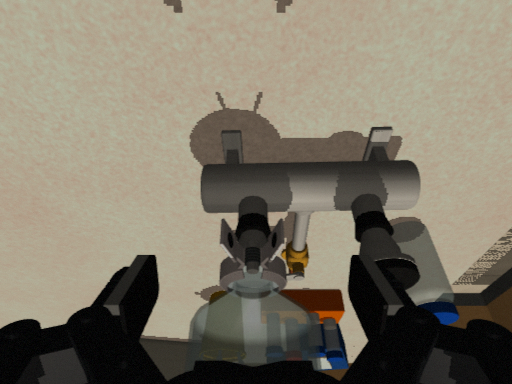

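View pics/s13c.png

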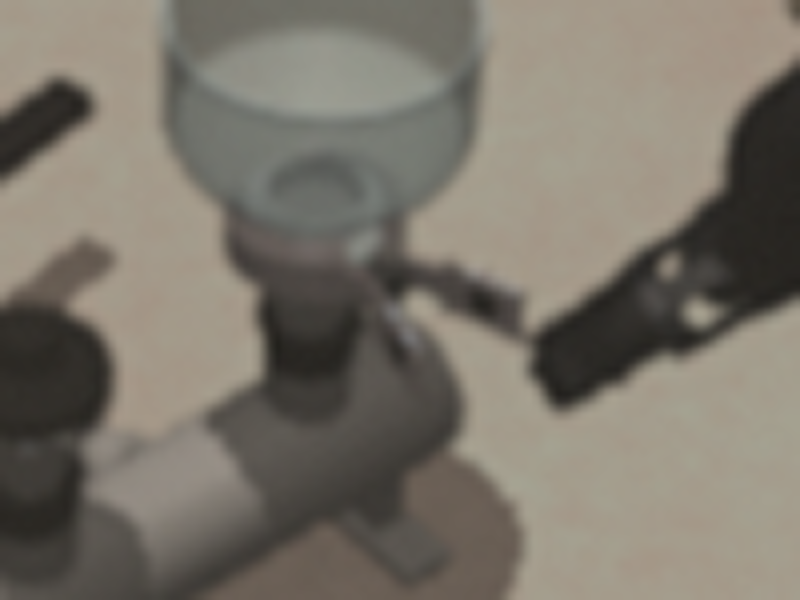

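View pics/t13c.png

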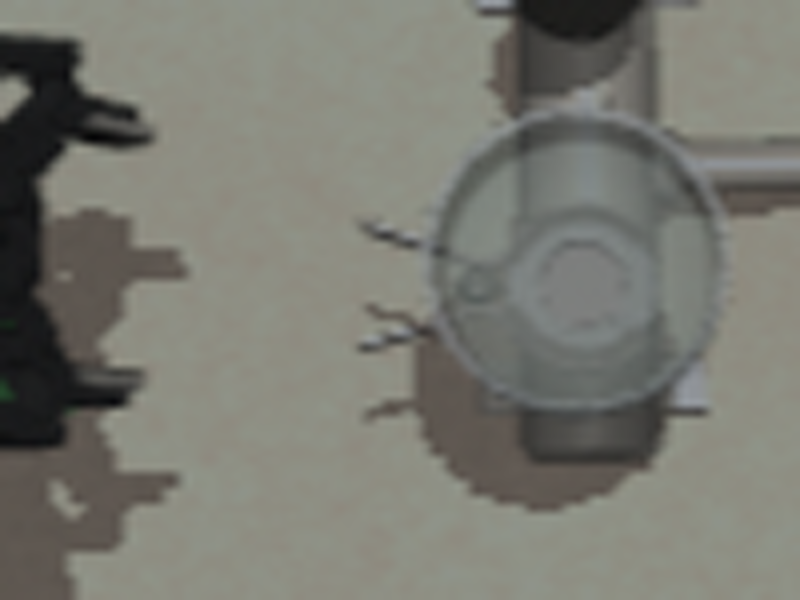

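Run:
```python
from h import *
T=cam('top')
for n,u,z in(('reagent',(286,124),.15),('pot',(367,223),.128),('rackcenter',(361,176),.1),('rackleft',(349,176),.1),('rack low',(361,200),.1),('pipL',(352,238),.18)): print(n,plane(T,u,z).round(3))
s=status.observe();print(np.round(s['q'],1))
p,R=pose()
R1=np.c_[[1,0,0],[0,0,-1],[0,1,0]]
Rm=rotlean(-90,90)
plan([.44,.12,.38],Rm,10)
print();plan([.495,-.099,.30],R1,15,np.array([.44,.12,.38]),Rm)
```

```text
reagent [ 0.768 -0.13   0.15 ]
pot [ 0.448 -0.394  0.128]
rackcenter [ 0.606 -0.385  0.1  ]
rackleft [ 0.606 -0.345  0.1  ]
rack low [ 0.526 -0.383  0.1  ]
pipL [ 0.398 -0.332  0.18 ]
[ 22.2  29.6  66.9 -29.1  95.8  22.3]
rows 10 min 5
{"dx":1.45, "dy":-0.80, "dz":-0.73, "ax":0.01, "ay":0.01, "az":3.15}
{"dx":1.40, "dy":-0.88, "dz":-0.73, "ax":0.01, "ay":0.01, "az":3.15}
{"dx":1.35, "dy":-0.96, "dz":-0.73, "ax":0.01, "ay":0.01, "az":3.15}
{"dx":1.30, "dy":-1.03, "dz":-0.73, "ax":0.01, "ay":0.01, "az":3.15}
{"dx":1.24, "dy":-1.10, "dz":-0.73, "ax":0.01, "ay":0.01, "az":3.15}
{"dx":1.18, "dy":-1.17, "dz":-0.73, "ax":0.01, "ay":0.01, "az":3.15}
{"dx":1.11, "dy":-1.23, "dz":-0.73, "ax":0.01, "ay":0.01, "az":3.15}
{"dx":1.04, "dy":-1.29, "dz":-0.73, "ax":0.01, "ay":0.01, "az":3.15}
{"dx":0.97, "dy":-1.34, "dz":-0.73, "ax":0.01, "ay":0.01, "az":3.15}
{"dx":0.89, "dy":-1.40, "dz":-0.73, "ax":0.01, "ay":0.01, "az":3.15}

rows 15 min 13
{"dx":1.46, "dy":0.53, "dz":0.37, "ax":0.00, "ay":-6.00, "az":0.00}
{"dx":1.49, "dy":0.53, "dz":0.21, "ax":0.00, "ay":-6.00, "az":0.00}
{"dx":1.50, "dy":0.53,
[... 173 characters left out ...]
"az":0.00}
{"dx":1.45, "dy":0.53, "dz":-0.41, "ax":0.00, "ay":-6.00, "az":0.00}
{"dx":1.40, "dy":0.53, "dz":-0.56, "ax":0.00, "ay":-6.00, "az":0.00}
{"dx":1.33, "dy":0.53, "dz":-0.70, "ax":0.00, "ay":-6.00, "az":0.00}
{"dx":1.25, "dy":0.53, "dz":-0.84, "ax":0.00, "ay":-6.00, "az":0.00}
{"dx":1.15, "dy":0.53, "dz":-0.97, "ax":0.00, "ay":-6.00, "az":0.00}
{"dx":1.05, "dy":0.53, "dz":-1.08, "ax":0.00, "ay":-6.00, "az":0.00}
{"dx":0.93, "dy":0.53, "dz":-1.18, "ax":0.00, "ay":-6.00, "az":0.00}
{"dx":0.80, "dy":0.53, "dz":-1.28, "ax":0.00, "ay":-6.00, "az":0.00}
{"dx":0.66, "dy":0.53, "dz":-1.35, "ax":0.00, "ay":-6.00, "az":0.00}
{"dx":0.52, "dy":0.53, "dz":-1.41, "ax":0.00, "ay":-6.00, "az":0.00}
```

Request:
{"method": "jog_arm", "body": {"rows": [{"hand": 1,"dx": 1.4,"dy": -1.0,"dz": -0.7,"ax": 0,"ay": 0,"az": 3.2},{"hand": 1,"dx": 1.4,"dy": -1.0,"dz": -0.7,"ax": 0,"ay": 0,"az": 3.2},{"hand": 1,"dx": 1.3,"dy": -1.0,"dz": -0.7,"ax": 0,"ay": 0,"az": 3.2},{"hand": 1,"dx": 1.3,"dy": -1.1,"dz": -0.7,"ax": 0,"ay": 0,"az": 3.2},{"hand": 1,"dx": 1.2,"dy": -1.1,"dz": -0.7,"ax": 0,"ay": 0,"az": 3.2}]}}

```text
time_s: 11.12
position: [0.477, 0.1614, 0.3106]
tool_rot: [[-0.001, -0.005, 1.0], [-0.964, -0.266, -0.002], [0.266, -0.964, -0.004]]
ft_force: [0.1, 0.7, 0.6]
grip_width: 0.0854
```

Request:
{"method": "jog_arm", "body": {"rows": [{"hand": 0.5,"dx": 1.2,"dy": -1.2,"dz": -0.7,"ax": 0,"ay": 0,"az": 3.1},{"hand": 0.3,"dx": 1.1,"dy": -1.2,"dz": -0.7,"ax": 0,"ay": 0,"az": 3.1},{"hand": 0,"dx": 1.0,"dy": -1.3,"dz": -0.7,"ax": 0,"ay": 0,"az": 3.1},{"hand": 0,"dx": 1.0,"dy": -1.4,"dz": -0.7,"ax": 0,"ay": 0,"az": 3.1},{"hand": 0,"dx": 0.9,"dy": -1.4,"dz": -0.7,"ax": 0,"ay": 0,"az": 3.1}]}}

```text
time_s: 11.53
position: [0.4421, 0.1207, 0.3835]
tool_rot: [[-0.002, -0.004, 1.0], [-1.0, 0.001, -0.002], [-0.001, -1.0, -0.004]]
ft_force: [1.3, 0.4, 0.2]
grip_width: 0.0256
```

Request:
{"method": "jog_arm", "body": {"rows": [{"hand": 0,"dx": 1.5,"dy": 0,"dz": 0.4,"ax": 0,"ay": -6,"az": 0},{"hand": 0,"dx": 1.5,"dy": 0,"dz": 0.2,"ax": 0,"ay": -6,"az": 0},{"hand": 0,"dx": 1.5,"dy": 0,"dz": 0.1,"ax": 0,"ay": -6,"az": 0},{"hand": 0,"dx": 1.5,"dy": 0,"dz": -0.1,"ax": 0,"ay": -6,"az": 0},{"hand": 0,"dx": 1.5,"dy": 0,"dz": -0.3,"ax": 0,"ay": -6,"az": 0}]}}

```text
time_s: 11.95
position: [0.4612, 0.0466, 0.3826]
tool_rot: [[0.502, -0.005, 0.865], [-0.865, -0.001, 0.502], [-0.002, -1.0, -0.005]]
ft_force: [0.2, -0.0, -0.4]
grip_width: 0.0002
```

Request:
{"method": "jog_arm", "body": {"rows": [{"hand": 0,"dx": 1.45,"dy": 0.3,"dz": -0.4,"ax": 0,"ay": -6,"az": 0},{"hand": 0,"dx": 1.4,"dy": 0.3,"dz": -0.55,"ax": 0,"ay": -6,"az": 0},{"hand": 0,"dx": 1.3,"dy": 0.5,"dz": -0.7,"ax": 0,"ay": -6,"az": 0},{"hand": 0,"dx": 1.25,"dy": 0.5,"dz": -0.85,"ax": 0,"ay": -6,"az": 0},{"hand": 0,"dx": 1.15,"dy": 0.5,"dz": -1.0,"ax": 0,"ay": -6,"az": 0}]}}

```text
time_s: 12.37
position: [0.479, -0.0264, 0.3613]
tool_rot: [[0.867, -0.005, 0.498], [-0.498, -0.001, 0.867], [-0.004, -1.0, -0.003]]
ft_force: [0.1, -0.2, 0.4]
grip_width: -0.0003
```

Request:
{"method": "jog_arm", "body": {"rows": [{"hand": 0,"dx": 1.0,"dy": 1,"dz": -1.1,"ax": 0,"ay": -6,"az": 0},{"hand": 0,"dx": 0.9,"dy": 1,"dz": -1.2,"ax": 0,"ay": -6,"az": 0},{"hand": 0,"dx": 0.8,"dy": 1,"dz": -1.3,"ax": 0,"ay": -6,"az": 0},{"hand": 0,"dx": 0.7,"dy": 1,"dz": -1.35,"ax": 0,"ay": -6,"az": 0},{"hand": 0,"dx": 0.5,"dy": 1,"dz": -1.4,"ax": 0,"ay": -6,"az": 0}]}}

```text
time_s: 12.78
position: [0.4962, -0.0996, 0.311]
tool_rot: [[1.0, -0.005, -0.003], [0.003, -0.001, 1.0], [-0.005, -1.0, -0.001]]
ft_force: [-0.4, 0.4, 0.2]
grip_width: 0.0
```

```bash
python3 look.py 14
```

```text
[ 0.49601329 -0.10009126  0.30978427] [[ 1.    -0.008  0.002]
 [-0.002  0.     1.   ]
 [-0.008 -1.     0.   ]] 12.8833 [0.2 0.4 0. ]
center [ 0.55914888 -0.1007293   0.26496821]
```

View pics/w14.png

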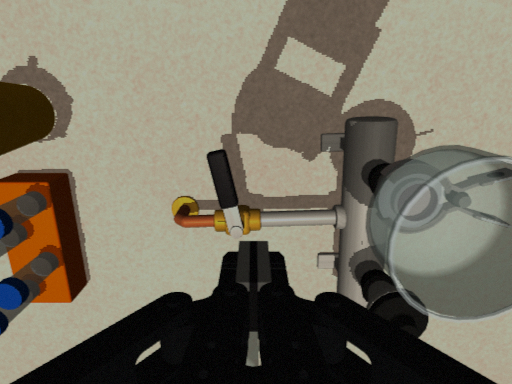

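View pics/s14.png

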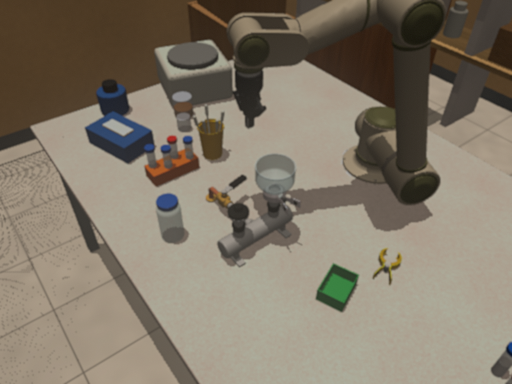

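Run:
```python
from h import *
d=np.load('w14.npz');W=cam('wrist',(d['p'],d['R']))
for n,u in(('end',(216,154)),('sleeve near',(229,206)),('pivot',(238,225)),('pipeL',(262,216)),('pipeR',(335,215))): print(n,plane(W,u,.086).round(4))
im=cv2.imread('pics/w14.png')[130:250,170:290];cv2.imwrite('pics/w14c.png',cv2.resize(im,None,fx=5,fy=5,interpolation=cv2.INTER_CUBIC))
```

```text
end [ 0.4885 -0.1416  0.086 ]
sleeve near [ 0.5506 -0.1285  0.086 ]
pivot [ 0.5749 -0.1183  0.086 ]
pipeL [ 0.5634 -0.0895  0.086 ]
pipeR [ 0.5622 -0.0027  0.086 ]
```

View pics/w14c.png

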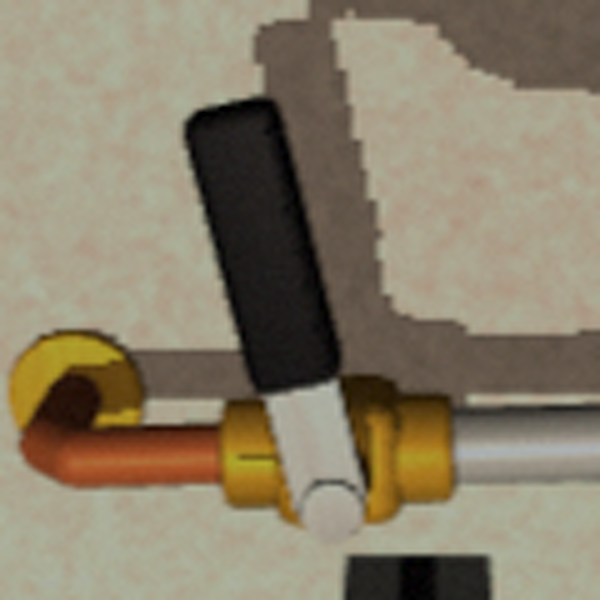

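Request:
{"method": "jog_arm", "body": {"rows": [{"hand": 0,"dx": 0,"dy": 4,"dz": 0.3,"ax": 0,"ay": 0,"az": 0},{"hand": 0,"dx": 0,"dy": 4,"dz": 0,"ax": 0,"ay": 0,"az": 0},{"hand": 0,"dx": 0,"dy": 4,"dz": 0,"ax": 0,"ay": 0,"az": 0},{"hand": 0,"dx": 0,"dy": 4,"dz": 0,"ax": 0,"ay": 0,"az": 0},{"hand": 0,"dx": 0,"dy": 2,"dz": 0,"ax": 0,"ay": 0,"az": 0}]}}

```text
time_s: 13.35
position: [0.4941, -0.0942, 0.1287]
tool_rot: [[1.0, -0.008, 0.004], [-0.004, 0.001, 1.0], [-0.008, -1.0, 0.001]]
ft_force: [-0.7, 0.5, -0.3]
grip_width: -0.0002
```

Request:
{"method": "jog_arm", "body": {"rows": [{"hand": 0,"dx": 0,"dy": 2,"dz": 0,"ax": 0,"ay": 0,"az": 0},{"hand": 0,"dx": 0,"dy": 2,"dz": 0,"ax": 0,"ay": 0,"az": 0},{"hand": 0,"dx": 0,"dy": 1.2,"dz": 0,"ax": 0,"ay": 0,"az": 0},{"hand": 0,"dx": 0,"dy": 0,"dz": 0,"ax": 0,"ay": 0,"az": 0},{"hand": 0,"dx": 0,"dy": 0,"dz": 0,"ax": 0,"ay": 0,"az": 0}]}}

```text
time_s: 13.77
position: [0.4959, -0.0952, 0.0805]
tool_rot: [[1.0, -0.004, 0.003], [-0.003, -0.001, 1.0], [-0.004, -1.0, -0.001]]
ft_force: [0.7, 0.0, -0.1]
grip_width: -0.0002
```

```bash
python3 look.py 15
```

```text
[ 0.49639875 -0.09553146  0.08125208] [[ 1.    -0.002  0.002]
 [-0.002 -0.002  1.   ]
 [-0.002 -1.    -0.002]] 13.8667 [1.2 0.1 0.4]
center [ 0.55980765 -0.09625269  0.03682482]
```

View pics/w15.png

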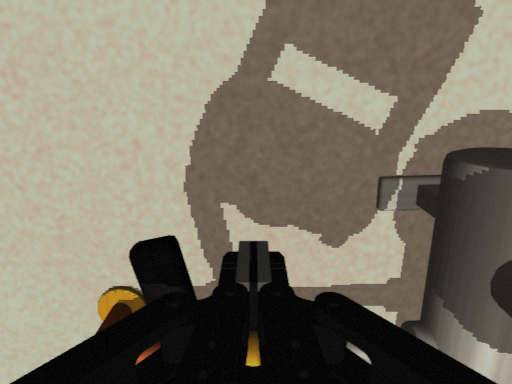

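Run:
```python
import numpy as np
P=np.array([.578,-.122]);prev=np.array([.4964,-.0955])
for th in list(range(193,272,6))+[274]:
    a=np.radians(th);d=np.array([np.cos(a),np.sin(a)]);t=np.array([-d[1],d[0]])
    k=.011+.011*abs(t[0])+.0145*abs(t[1])
    f=P+.075*d-k*t; print(th,f.round(4),'dx,dz cm',((f-prev)*100).round(2)); prev=f
```

```text
193 [ 0.4987 -0.112 ] dx,dz cm [ 0.23 -1.65]
199 [ 0.4979 -0.1197] dx,dz cm [-0.08 -0.77]
205 [ 0.4979 -0.1276] dx,dz cm [-0.   -0.79]
211 [ 0.4987 -0.1357] dx,dz cm [ 0.09 -0.81]
217 [ 0.5005 -0.1438] dx,dz cm [ 0.18 -0.81]
223 [ 0.5033 -0.1519] dx,dz cm [ 0.28 -0.8 ]
229 [ 0.507  -0.1597] dx,dz cm [ 0.38 -0.78]
235 [ 0.5118 -0.1672] dx,dz cm [ 0.47 -0.75]
241 [ 0.5175 -0.1742] dx,dz cm [ 0.57 -0.7 ]
247 [ 0.524  -0.1806] dx,dz cm [ 0.66 -0.64]
253 [ 0.5314 -0.1862] dx,dz cm [ 0.74 -0.56]
259 [ 0.5396 -0.1909] dx,dz cm [ 0.81 -0.47]
265 [ 0.5483 -0.1947] dx,dz cm [ 0.88 -0.38]
271 [ 0.5571 -0.1974] dx,dz cm [ 0.87 -0.27]
274 [ 0.5603 -0.1984] dx,dz cm [ 0.32 -0.1 ]
```

Request:
{"method": "jog_arm", "body": {"rows": [{"hand": 0,"dx": 0.1,"dy": 0.35,"dz": -0.8,"ax": 0,"ay": 0,"az": 0},{"hand": 0,"dx": 0.1,"dy": 0,"dz": -0.85,"ax": 0,"ay": 0,"az": 0},{"hand": 0,"dx": -0.1,"dy": 0,"dz": -0.8,"ax": 0,"ay": 0,"az": 0},{"hand": 0,"dx": 0,"dy": 0,"dz": -0.8,"ax": 0,"ay": 0,"az": 0},{"hand": 0,"dx": 0.1,"dy": 0,"dz": -0.8,"ax": 0,"ay": 0,"az": 0}]}}

```text
time_s: 14.33
position: [0.4975, -0.1368, 0.0765]
tool_rot: [[1.0, -0.004, 0.002], [-0.002, -0.0, 1.0], [-0.004, -1.0, -0.0]]
ft_force: [1.0, 3.4, -0.7]
grip_width: -0.0003
```

Request:
{"method": "jog_arm", "body": {"rows": [{"hand": 0,"dx": 0.2,"dy": 0,"dz": -0.8,"ax": 0,"ay": 0,"az": 0},{"hand": 0,"dx": 0.3,"dy": 0,"dz": -0.8,"ax": 0,"ay": 0,"az": 0},{"hand": 0,"dx": 0.4,"dy": 0,"dz": -0.8,"ax": 0,"ay": 0,"az": 0},{"hand": 0,"dx": 0.5,"dy": 0,"dz": -0.75,"ax": 0,"ay": 0,"az": 0},{"hand": 0,"dx": 0.55,"dy": 0,"dz": -0.7,"ax": 0,"ay": 0,"az": 0}]}}

```text
time_s: 14.75
position: [0.5176, -0.1753, 0.0764]
tool_rot: [[1.0, -0.004, 0.002], [-0.002, -0.001, 1.0], [-0.004, -1.0, -0.001]]
ft_force: [-0.9, 1.3, -0.5]
grip_width: -0.0001
```

```bash
python3 look.py 16
```

```text
[ 0.5182042  -0.1759776   0.07634641] [[ 1.    -0.003  0.002]
 [-0.002 -0.002  1.   ]
 [-0.003 -1.    -0.002]] 14.85 [-0.3 -0.5 -0.8]
center [ 0.58156354 -0.17669655  0.03184847]
```

View pics/w16.png

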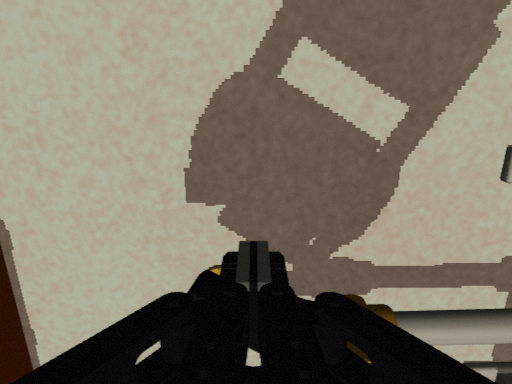

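Lever moving with the fingers (about 3 N). Continue the arc to the stop.

Request:
{"method": "jog_arm", "body": {"rows": [{"hand": 0,"dx": 0.6,"dy": 0,"dz": -0.5,"ax": 0,"ay": 0,"az": 0},{"hand": 0,"dx": 0.75,"dy": 0,"dz": -0.55,"ax": 0,"ay": 0,"az": 0},{"hand": 0,"dx": 0.8,"dy": 0,"dz": -0.45,"ax": 0,"ay": 0,"az": 0},{"hand": 0,"dx": 0.85,"dy": 0,"dz": -0.4,"ax": 0,"ay": 0,"az": 0},{"hand": 0,"dx": 0,"dy": 0,"dz": 0,"ax": 0,"ay": 0,"az": 0}]}}

```text
time_s: 15.32
position: [0.5483, -0.1942, 0.0762]
tool_rot: [[1.0, -0.003, 0.001], [-0.001, -0.002, 1.0], [-0.003, -1.0, -0.002]]
ft_force: [-1.2, 0.4, 0.3]
grip_width: -0.0002
```

Request:
{"method": "jog_arm", "body": {"rows": [{"hand": 0,"dx": 0.4,"dy": 0,"dz": -0.1,"ax": 0,"ay": 0,"az": 0},{"hand": 0,"dx": 0.3,"dy": 0,"dz": 0,"ax": 0,"ay": 0,"az": 0},{"hand": 0,"dx": 0.2,"dy": 0,"dz": 0,"ax": 0,"ay": 0,"az": 0},{"hand": 0,"dx": 0,"dy": 0,"dz": 0,"ax": 0,"ay": 0,"az": 0},{"hand": 0,"dx": 0,"dy": 0,"dz": 0,"ax": 0,"ay": 0,"az": 0}]}}

```text
time_s: 15.73
position: [0.5564, -0.1944, 0.0764]
tool_rot: [[1.0, -0.003, 0.001], [-0.001, -0.001, 1.0], [-0.003, -1.0, -0.001]]
ft_force: [-0.8, 0.3, -0.4]
grip_width: -0.0
```

Request:
{"method": "jog_arm", "body": {"rows": [{"hand": 0,"dx": 0.15,"dy": 0,"dz": 0,"ax": 0,"ay": 0,"az": 0},{"hand": 0,"dx": 0.15,"dy": 0,"dz": 0,"ax": 0,"ay": 0,"az": 0},{"hand": 0,"dx": 0,"dy": 0,"dz": 0,"ax": 0,"ay": 0,"az": 0},{"hand": 0,"dx": 0,"dy": 0,"dz": 0,"ax": 0,"ay": 0,"az": 0},{"hand": 0,"dx": 0,"dy": 0,"dz": 0,"ax": 0,"ay": 0,"az": 0}]}}

```text
time_s: 16.15
position: [0.5593, -0.1945, 0.0763]
tool_rot: [[1.0, -0.004, 0.001], [-0.001, -0.001, 1.0], [-0.004, -1.0, -0.001]]
ft_force: [-0.5, -0.6, -0.7]
grip_width: 0.0001
```

Request:
{"method": "jog_arm", "body": {"rows": [{"hand": 0,"dx": 0.15,"dy": 0,"dz": 0,"ax": 0,"ay": 0,"az": 0},{"hand": 0,"dx": 0.15,"dy": 0,"dz": 0,"ax": 0,"ay": 0,"az": 0},{"hand": 0,"dx": 0,"dy": 0,"dz": 0,"ax": 0,"ay": 0,"az": 0},{"hand": 0,"dx": 0,"dy": 0,"dz": 0,"ax": 0,"ay": 0,"az": 0},{"hand": 0,"dx": 0,"dy": 0,"dz": 0,"ax": 0,"ay": 0,"az": 0}]}}

```text
time_s: 16.57
position: [0.5623, -0.1945, 0.0762]
tool_rot: [[1.0, -0.004, 0.001], [-0.001, -0.001, 1.0], [-0.004, -1.0, -0.001]]
ft_force: [-0.6, -0.6, -0.1]
grip_width: -0.0001
```

```bash
python3 look.py 17
python3 - <<'E'
import cv2
for n,a in(('t17',(165,215,240,320)),('s17',(160,230,180,260))):
    im=cv2.imread(f'pics/{n}.png')[a[0]:a[1],a[2]:a[3]];cv2.imwrite(f'pics/{n}v.png',cv2.resize(im,None,fx=8,fy=8,interpolation=cv2.INTER_CUBIC))
E
```

```text
[ 0.56230627 -0.19446619  0.07622516] [[ 1.    -0.004  0.001]
 [-0.001 -0.001  1.   ]
 [-0.004 -1.    -0.001]] 16.6667 [ 0.2 -0.4 -0.2]
center [ 0.62563717 -0.19508445  0.03168523]
```

View pics/s17v.png

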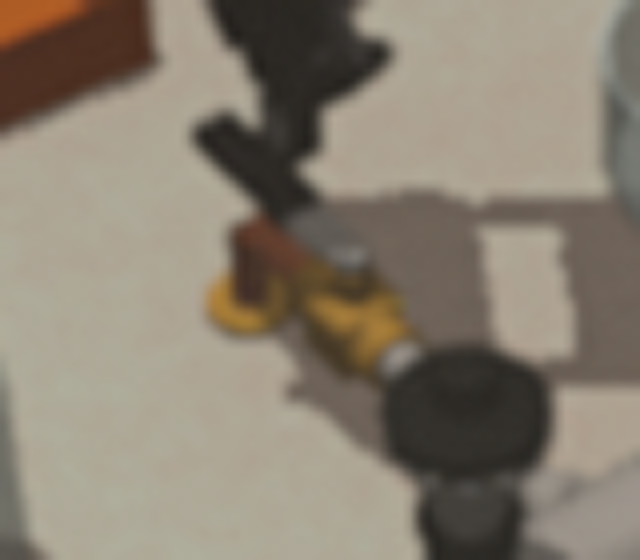

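Request:
{"method": "jog_arm", "body": {"rows": [{"hand": 0,"dx": 0.15,"dy": 0,"dz": 0,"ax": 0,"ay": 0,"az": 0},{"hand": 0,"dx": 0.15,"dy": 0,"dz": 0,"ax": 0,"ay": 0,"az": 0},{"hand": 0,"dx": 0.1,"dy": 0,"dz": 0,"ax": 0,"ay": 0,"az": 0},{"hand": 0,"dx": 0,"dy": 0,"dz": 0,"ax": 0,"ay": 0,"az": 0},{"hand": 0,"dx": 0,"dy": 0,"dz": 0,"ax": 0,"ay": 0,"az": 0}]}}

```text
time_s: 17.13
position: [0.5632, -0.1945, 0.0761]
tool_rot: [[1.0, -0.012, 0.001], [-0.001, 0.0, 1.0], [-0.012, -1.0, 0.0]]
ft_force: [-15.0, -1.9, 8.4]
grip_width: -0.0002
```

Request:
{"method": "jog_arm", "body": {"rows": [{"hand": 0,"dx": -0.6,"dy": 0,"dz": 0,"ax": 0,"ay": 0,"az": 0},{"hand": 0,"dx": -1.0,"dy": 0,"dz": 0,"ax": 0,"ay": 0,"az": 0},{"hand": 0,"dx": -1.0,"dy": 0,"dz": 0,"ax": 0,"ay": 0,"az": 0},{"hand": 0,"dx": -0.5,"dy": -1,"dz": 0,"ax": 0,"ay": 0,"az": 0},{"hand": 0,"dx": 0,"dy": -2.5,"dz": 0,"ax": 0,"ay": 0,"az": 0}]}}

```text
time_s: 17.55
position: [0.5335, -0.1937, 0.1098]
tool_rot: [[1.0, -0.009, 0.002], [-0.002, 0.002, 1.0], [-0.009, -1.0, 0.002]]
ft_force: [0.6, -0.3, 0.4]
grip_width: -0.0
```

Request:
{"method": "jog_arm", "body": {"rows": [{"hand": 0,"dx": -1,"dy": -4,"dz": 0,"ax": 0,"ay": 0,"az": 0},{"hand": 0,"dx": -1,"dy": -4,"dz": 0,"ax": 0,"ay": 0,"az": 0},{"hand": 0,"dx": -1,"dy": -4,"dz": 0,"ax": 0,"ay": 0,"az": 0},{"hand": 0,"dx": -1,"dy": -4,"dz": 0,"ax": 0,"ay": 0,"az": 0},{"hand": 0,"dx": -1,"dy": -4,"dz": 0,"ax": 0,"ay": 0,"az": 0}]}}

```text
time_s: 17.97
position: [0.4855, -0.1938, 0.3147]
tool_rot: [[1.0, -0.002, 0.001], [-0.001, -0.002, 1.0], [-0.002, -1.0, -0.002]]
ft_force: [1.1, -0.5, 0.1]
grip_width: 0.0002
```

```bash
python3 look.py 18
python3 - <<'E'
import cv2
im=cv2.imread('pics/s18.png')[145:265,180:310];cv2.imwrite('pics/s18v.png',cv2.resize(im,None,fx=5,fy=5,interpolation=cv2.INTER_CUBIC))
im=cv2.imread('pics/t18.png')[140:235,200:320];cv2.imwrite('pics/t18v.png',cv2.resize(im,None,fx=6,fy=6,interpolation=cv2.INTER_CUBIC))
E
```

```text
[ 0.48671738 -0.19487291  0.31933665] [[ 1.     0.008  0.002]
 [-0.002 -0.009  1.   ]
 [ 0.008 -1.    -0.009]] 18.0667 [ 0.9 -0.1  0.1]
center [ 0.55055252 -0.19585829  0.27552918]
```

View pics/s18v.png

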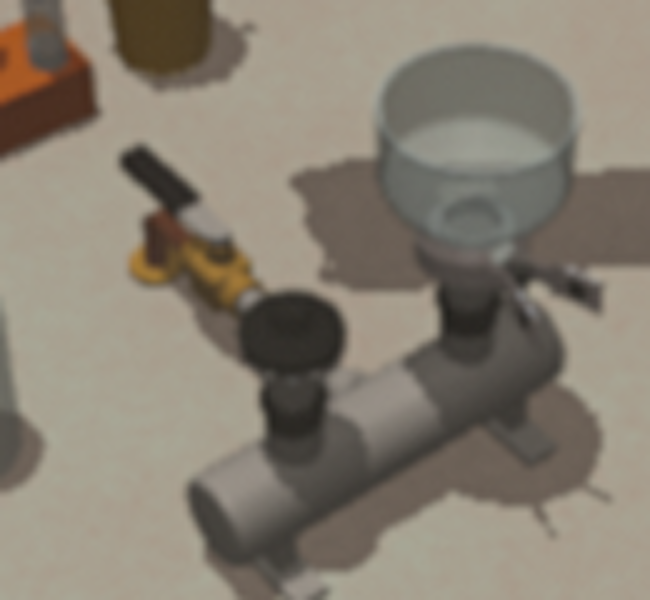

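View pics/t18v.png

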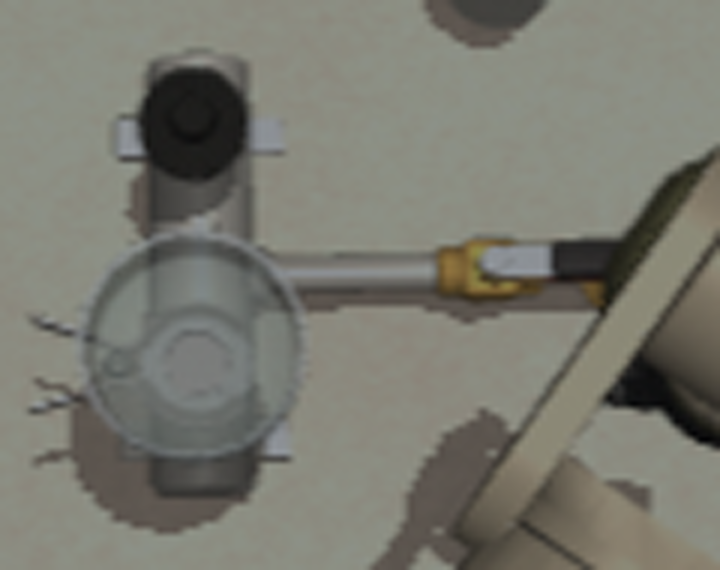

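View pics/w18.png

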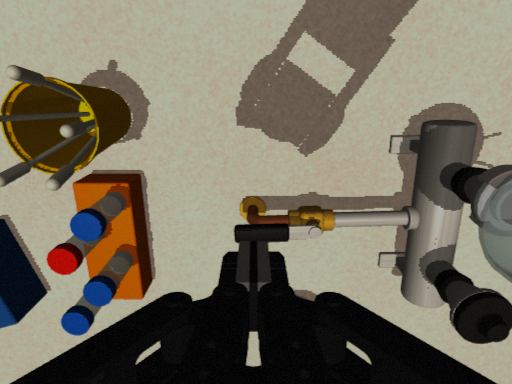

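View pics/t18.png

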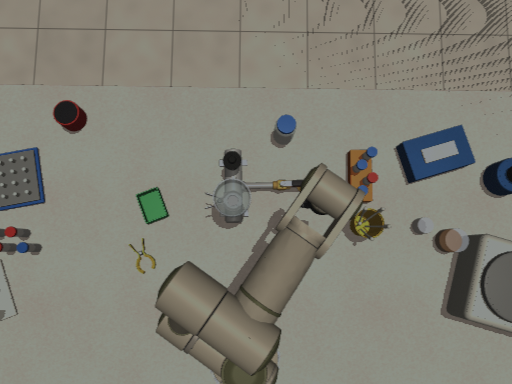

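```bash
python3 -c "
from rig import job
print(job.close_job())"
```

```text
the job is handed in; nothing more can be done
None
```

The aluminium clamp is on both flanges of the funnel at the near place, and the vacuum valve is open. I handed the job in at about 18 s.

**Clamp:** I took it from the tub by its grips and squeezed it fully spread. I brought it in level from the robot's left with the hand leaning away, without feeling any contact on the way in. I then let it close step by step, with a brief push of about 7 N from the grips as it shut.

**Valve:** Afterwards I pushed the lever round with the shut fingers until it met its stop at 15 N, then withdrew.

**Last checks:**
- **Funnel:** the rim is at the same pixel in the top view as at the start.
- **Clamp closed:** the grips' rear ends measure about 47 to 50 mm apart in the top view. That puts the jaw at roughly 0.02 to 0.05 rad, well below the 0.1 that means a miss. I can't read the joint directly.
- **Lever:** it lies parallel to the outlet pipe in the top, scene and wrist views.
- **Other things:** the tub and cover are where they were, and nothing else looks moved. The force reading was back to about zero with the hand in free air.

**One disagreement:** before the fit, the wrist camera put the clamp about 6 mm higher than the scene camera did. I went by the scene camera because it also matched the flange. The jaw's edge in the last picture before release agreed to about 0.5 pixel or better.

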